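# Load the laser scanner and steer its spot onto the mark

### The job

Get the laser scanner ready: slide the glass plates along their lanes until they overhang the deck's front edge and can be gripped, and lay each one flat in a pocket of the carriage. When every plate is loaded, push the carriage in until it clicks home in its detent, then turn the two mirror screws in turn until the red spot sits on the centre of the cross on the target tile. Leave the bottle and the culture dish on the left where they are.

Things in the scene. Friction and masses are not known exactly. Their poses are not given: they have to be found in the camera images.
- deck: Fixed grey shelf, 170 mm (x) by 225 mm (y), top face 45 mm high. Origin at the centre of its footprint on the worktop, x away from the robot. Three lanes along x, 75 mm apart, each between two fences 10 mm high, 46 mm apart inside, from 7 to 93 mm behind the front edge. Lanes are open at the front edge (-x; worktop 45 mm below) and at the back.
- lane_0 (a point): Point on the front edge of the deck at the middle of lane 0 (right, -y), level with the deck's top face; x axis back along the lane, away from the edge.
- lane_1 (a point): Point on the front edge of the deck at the middle of lane 1 (middle), level with the deck's top face; x axis back along the lane, away from the edge.
- lane_2 (a point): Point on the front edge of the deck at the middle of lane 2 (left, +y), level with the deck's top face; x axis back along the lane, away from the edge.
- plate_0_c (a point): Centre of glass plate 0: 100 (x) by 40 (y) by 6 mm thick, 60 g, green, frosted white end 28 mm long at -x. Starts flat in lane 0, white end towards the front edge, sides between the fences. Pushed at its rear end until about 38 mm overhang the front edge, it can be gripped across its 40 mm from above; beyond 50 mm it tips off. May be absent.
- plate_1_c (a point): Centre of glass plate 1: 100 (x) by 40 (y) by 6 mm thick, 60 g, green, frosted white end 28 mm long at -x. Starts flat in lane 1, white end towards the front edge, sides between the fences. Pushed at its rear end until about 38 mm overhang the front edge, it can be gripped across its 40 mm from above; beyond 50 mm it tips off. May be absent.
- plate_2_c (a point): Centre of glass plate 2: 100 (x) by 40 (y) by 6 mm thick, 60 g, green, frosted white end 28 mm long at -x. Starts flat in lane 2, white end towards the front edge, sides between the fences. Pushed at its rear end until about 38 mm overhang the front edge, it can be gripped across its 40 mm from above; beyond 50 mm it tips off. May be absent.
- scanner: Fixed scanner base: aluminium plate 265 (x) by 245 mm (y), 12 mm thick; origin under its middle, on the worktop; x away from the robot. In front it carries the carriage; behind at the left the dark mirror mount (top plate 87 mm high) with two knobs on top; behind at the right the target tile and, in the corner, a laser module 69 mm high.
- carriage (a joint): Position of the carriage along the scanner's x axis, m: 0 at the front, 0.060 at the end stop, fully home. About 1.5 N of friction; from about 0.044 a spring detent resists (push with up to about 8 N), past 0.053 it snaps home to 0.060 and holds.
- pocket_0 (a point): Where a plate's centre belongs in pocket 0 of the carriage (right, -y), long axis along x, either way round; moves with the carriage. Pockets 75 mm apart. The bed's top is 45 mm high and begins 18 mm in front of this point: a plate's front 32 mm overhang, 33 mm above the base plate. Side fences 51 mm apart inside, 9 mm high; stop lip 57 mm behind.
- pocket_1 (a point): Where a plate's centre belongs in pocket 1 of the carriage (middle), long axis along x, either way round; moves with the carriage. Pockets 75 mm apart. The bed's top is 45 mm high and begins 18 mm in front of this point: a plate's front 32 mm overhang, 33 mm above the base plate. Side fences 51 mm apart inside, 9 mm high; stop lip 57 mm behind.
- pocket_2 (a point): Where a plate's centre belongs in pocket 2 of the carriage (left, +y), long axis along x, either way round; moves with the carriage. Pockets 75 mm apart. The bed's top is 45 mm high and begins 18 mm in front of this point: a plate's front 32 mm overhang, 33 mm above the base plate. Side fences 51 mm apart inside, 9 mm high; stop lip 57 mm behind.
- push_bar (a point): Middle of the carriage's push bar: level round steel bar, 12 mm thick, 120 mm long along y, centre 82 mm above the worktop, on two posts at the back of the carriage, 65 mm behind the pocket centres; plate tops below it lie at 51 mm. Push its front face towards the scanner's +x.
- screw_a_grip (a point): Middle of the gripping height of the right-hand adjuster knob, on its upright axis: black fluted knob, 36 mm across, 30 mm high, its top 12 mm above this point. The other knob is 80 mm to the left.
- screw_a (a joint): Angle of the right-hand knob, rad, positive counter-clockwise seen from above; stops at +-4.5. Stays where it is left (friction 0.04 N m). One rad moves the spot about 7 mm along the scanner's +x.
- screw_b_grip (a point): The same point of the left-hand adjuster knob.
- screw_b (a joint): Angle of the left-hand knob, rad, positive counter-clockwise seen from above; stops at +-4.5. One rad moves the spot about 7 mm along the scanner's +y.
- spot (a point): Centre of the reflected laser spot, a bright red dot 12 mm across on the white target tile. Nothing touches it; it moves only with the two knobs.
- mark (a point): Centre of the mark engraved in the target tile: a black cross of 30 mm in a circle of 20 mm. The tile is white, 66 x 66 mm, its face 40 mm above the worktop, fixed.
- bottle: Bystander, loose: small white reagent bottle, 47 mm across, 100 mm high. Origin at the centre of its underside.
- dish: Bystander, loose: culture dish, 93 mm across, 15 mm high. Origin at the centre of its underside.
Mind the look-alikes: they are no part of the job. Leave any purple look-alike of the part that bears plate_0_c alone.

How it is judged:
By the outcome, as a careful person would: the job done as asked, in the order asked, and still so for the second after the job is handed in, with the robot touching nothing.
Of plate_0, plate_1, plate_2 only 2 to 3 are there at a start; the rules pass over those that are not, and their reading is None.
At some moment in a run one of plate_0, plate_1, plate_2 may be knocked a few centimetres aside while the robot is not near it.
Once in a run the grip may slacken for a moment while it holds something.
It also fails if it takes over 210 s, if anything falls off the work surface, if the arm or the gripper's body presses on something with over 40 N, if the wrist force passes 120 N, or if a joint passes its speed limit or range.

### The arm

A 7-joint arm with a two-finger parallel gripper is mounted at the origin on a cart in front of the work surface, level with it; the furniture and walls round the work are solid. World frame = base frame: x ahead of the robot, y to its left, z up, the work surface at z = 0. Lengths are in m, angles in rad, forces in N, time in s.
With the tool pointing down it reaches from about 0.35 to 0.9 m from the base axis. Payload 8.1 kg.
Tool frame: the origin (TCP) lies at the very end of the fingers, on their centre line; the grasp point (between the pads) lies grip_point_offset behind it (grip_point_offset is the distance from the TCP to the grasp point, in m); z points along the fingers, y is the direction in which the jaws open and shut (so a half turn about z gives the same grasp; the last joint's range is limited). The gripper opens to 92 mm and grips with 3 to 60 N. Pads are 19 mm wide; open, the fingers measure 130 mm over their backs; the gripper's body (75 mm by 190 mm) begins 47 mm behind the grasp point.
Start: joints at [1.234, 0.434, 0.025, 1.573, -0.012, 1.134, -0.075], TCP at [0.145, -0.608, 0.227] pointing down, gripper open.
Joint ranges: [-2.62, 2.62], [-0.44, 2.09], [-1.27, 1.32], [0.08, 2.57], [-1.32, 4.46], [0.12, 2], [-2.74, 2.74]. Speed limits (rad/s): [2.22, 2.22, 3.01, 3.01, 3.14, 3.14, 3.14].

### API

Orientations are given as a rotation vector (axis times angle).
In Python, from cell import * gives the robot as it stands.
- The arm moves only by the tool drive_tool, never from a script. Its argument "increments" is a list of rows, each an object of numbers: "grip": the gripper's target within -1 to 1 (shut at 1, half-way at 0, fully open at -1); "tx", "ty", "tz": the shift along the world's x, y, z normalised to -1 to 1, where 1 is 400 mm; "turn": the turn about the world's z normalised to -1 to 1, where 1 is 60 degrees. In form: [{"grip": .., "tx": .., "ty": .., "tz": .., "turn": ..}, ...]. A call has 1 to 20 rows; each row is the pose to reach, as a shift and turn from the pose measured when the call began; what a row does not reach only later rows make up. A row lasts 1/10 s, in which the tool goes at most 50 mm and 8.59 degrees, less where a joint would pass 70% of its speed; a pose out of reach is approached as far as the arm can. A call with a number of a shift or a turn outside -1 to 1 is refused whole. A call with a gripper value outside its range is refused whole. The fingers move at their own pace and stop on an object; "newtons" is the grip in N (left out, the last holds). Time passes only in rows, so rows that repeat a pose let the fingers close. It gives the time, the measured TCP pose, the force and the opening at its end, in the units of the state.
- observe(): the state, without advancing time (a new reading comes with each control period).
- get_image(name): name is "scene" or "side" or "wrist"; returns the picture (400x640x3 uint8, red, green, blue); there is no depth.
- camera_info(name): a dict with "fx", "fy", "cx", "cy" (pixels), "eye" and "rotation" of the camera in the world; the wrist camera has in their place "hand_eye" (4x4, takes a point from camera to tool coordinates, whose origin is the TCP and whose axes are the flange's). Camera axes: x right, y down, z forward; pixel columns grow to the right and rows downward; lengths in m; the calibration is good to about 2 mm. A picture is of the moment at which its call begins: read the wrist's pose just before it. camera_info takes no time and is no camera call.
- sign_off(): hands the job in, once; it reports no verdict.
The state is a dict: "clock": time; "joints": joint angles; "dq": joint speeds; "joint_efforts": joint torques, N m; "position": TCP position; "ee_rot": TCP orientation; "force": force on the tool from outside, world axes, zero at the start; "ft_torque": the same for the moment, N m; "width": opening from 0.0 (shut) to 1.0 (fully open).
Only numpy, scipy, OpenCV 4.12 (cv2) and the standard library are available. Lean on these libraries where they do the work, as an engineer would, in place of code of your own. Each camera call takes 0.05 s, during which the arm holds its last target. There are 200 camera calls.

## Working session

There is one attempt and no reset: what is moved stays moved. The work goes in short steps, Python scripts to look and compute and a tool call to move; the robot and the scene stay as the last step left them, time stands still between calls to the robot, and variables do not carry over. Pictures are saved under pics/ and viewed, about 12 in all and at most 16, crops included, and the job is handed in when it is done.

Besides the shell and the picture viewer there is one more tool, called after "Emit:" as name([rows], argument=value, ...), one row to a line, values as JSON. drive_tool: Moves the arm, as the interface text tells. Its arguments: {"type":"object","properties":{"increments":{"type":"array","items":{"type":"object","properties":{"grip":{"type":"number"},"tx":{"type":"number"},"ty":{"type":"number"},"tz":{"type":"number"},"turn":{"type":"number"}}}},"newtons":{"type":"number"}},"required":["increments"]}

```bash
mkdir -p pics; ls
python3 - <<'E'
from cell import *
import cv2,numpy as np
s=observe();print({k:np.round(v,3) for k,v in s.items()})
for n in("scene","side","wrist"):
    print(n,camera_info(n)); cv2.imwrite(f"pics/{n}0.png",get_image(n)[:,:,::-1])
E
```

```text
pics
{'clock': np.float64(0.0), 'joints': array([ 1.234,  0.435,  0.025,  1.574, -0.012,  1.134, -0.075]), 'dq': array([-0.001, -0.002,  0.001,  0.001, -0.001, -0.   , -0.001]), 'joint_efforts': array([-1.0000e-03, -6.6784e+01,  9.8500e-01, -3.1445e+01, -6.1000e-02,
        4.3000e-02,  0.0000e+00]), 'position': array([ 0.145, -0.608,  0.226]), 'ee_rot': array([-3.119e+00, -3.660e-01,  1.000e-03]), 'force': array([ 1.202,  0.377, -0.448]), 'ft_torque': array([ 0.028, -0.028, -0.021]), 'width': np.float64(1.001)}
scene {'fx': 366.4629360587749, 'fy': 366.4629360587749, 'cx': 322.00110424682896, 'cy': 202.24823979205496, 'eye': array([0.11478947, 0.72347475, 0.82651121]), 'rotation': array([-0.7357493 ,  2.63198572, -1.07536634])}
side {'fx': 478.19638799596964, 'fy': 478.19638799596964, 'cx': 318.2782691654167, 'cy': 206.87988573191845, 'eye': array([ 0.50406186, -1.47854971,  0.72064447]), 'rotation': array([-1.95315345, -0.01855471, -0.01288971])}
wrist {'fx': 318.6750402584279, 'fy': 318.6750402584279, 'cx': 316.0705252742352, 'cy': 194.35684905269886, 'hand_eye': array([[-5.79672583e-04, -9.65823981e-01, -2.59198192e-01,
         6.87969421e-02],
       [ 9.99999820e-01, -5.19788876e-04, -2.99569676e-04,
        -5.65568832e-04],
       [ 1.54603240e-04, -2.59198319e-01,  9.65824108e-01,
        -1.56939388e-01],
       [ 0.00000000e+00,  0.00000000e+00,  0.00000000e+00,
         1.00000000e+00]])}
```

View pics/scene0.png

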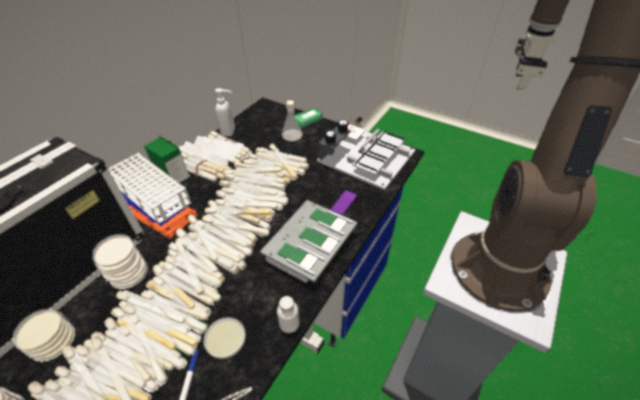

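View pics/side0.png

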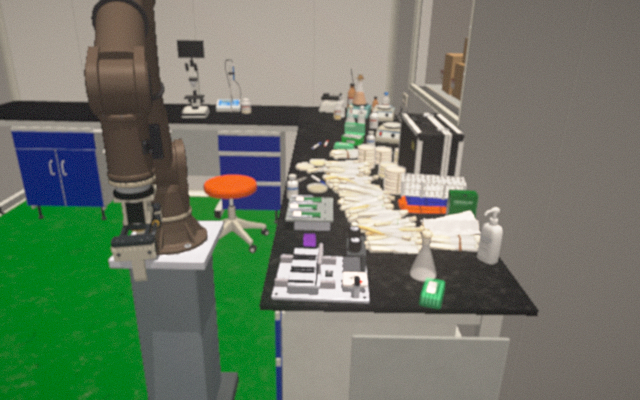

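Scene view: deck at about (310,240) with three green plates, scanner at about (370,155), purple decoy at (343,202), bottle (288,315), dish (224,338).

```bash
cat > h.py <<'E'
from cell import *
import cv2,numpy as np
from scipy.spatial.transform import Rotation as R
def cam(n):
    c=camera_info(n)
    if n=="wrist":
        s=observe();T=np.eye(4);T[:3,:3]=R.from_rotvec(s["ee_rot"]).as_matrix();T[:3,3]=s["position"]
        T=T@np.array(c["hand_eye"]);return c,T[:3,:3],T[:3,3]
    return c,R.from_rotvec(c["rotation"]).as_matrix(),np.array(c["eye"])
def unp(C,uv,z):
    c,r,e=C;uv=np.atleast_2d(uv).astype(float)
    d=np.c_[(uv[:,0]-c["cx"])/c["fx"],(uv[:,1]-c["cy"])/c["fy"],np.ones(len(uv))]@r.T
    return e+d*((z-e[2])/d[:,2])[:,None]
def prj(C,p):
    c,r,e=C;q=(np.atleast_2d(p)-e)@r
    return np.c_[q[:,0]/q[:,2]*c["fx"]+c["cx"],q[:,1]/q[:,2]*c["fy"]+c["cy"]]
def shot(n,f=None):
    C=cam(n);im=get_image(n)[:,:,::-1].copy()
    if f:cv2.imwrite(f"pics/{f}.png",im);np.savez(f"pics/{f}.npz",fx=C[0]["fx"],fy=C[0]["fy"],cx=C[0]["cx"],cy=C[0]["cy"],r=C[1],e=C[2])
    return C,im
def load(f):
    d=np.load(f"pics/{f}.npz");return (d,d["r"],d["e"]),cv2.imread(f"pics/{f}.png")
E
python3 - <<'E'
from h import *
C=cam("scene");im=cv2.imread("pics/scene0.png")
print(unp(C,[(343,202),(288,330),(224,338)],0).round(3))
print(unp(C,[(310,200),(357,213),(264,250),(312,281)],.045).round(3),unp(C,[(352,127),(423,152)],.012).round(3))
cv2.imwrite("pics/c1.png",cv2.resize(im[110:290,250:440],None,fx=4,fy=3.3,interpolation=3)[:,:800])
E
```

```text
[[ 0.48  -0.005  0.   ]
 [ 0.386  0.432  0.   ]
 [ 0.502  0.525  0.   ]]
[[0.549 0.079 0.045]
 [0.403 0.053 0.045]
 [0.553 0.299 0.045]
 [0.393 0.314 0.045]] [[ 0.643 -0.372  0.012]
 [ 0.351 -0.364  0.012]]
```

View pics/c1.png

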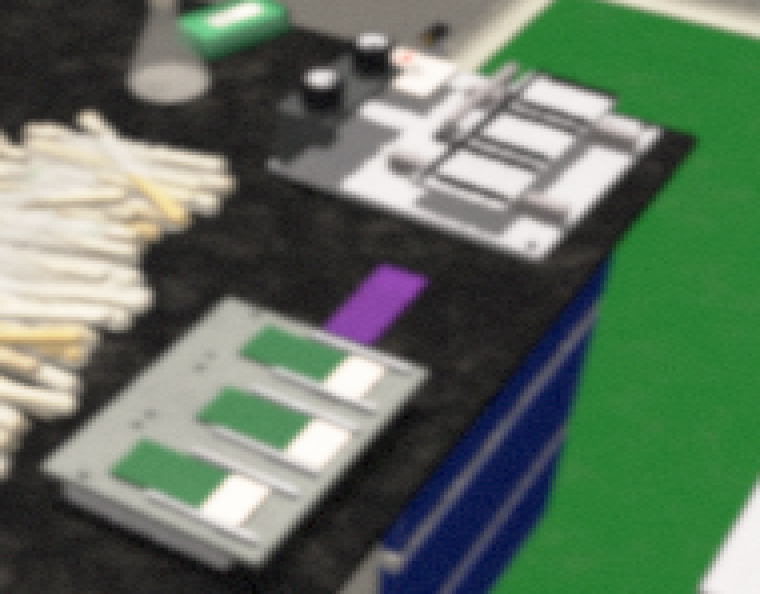

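Three plates are present in the lanes with the white ends toward the robot, and the carriage is at the front. Next, a close look at the scanner and then the deck.

Emit:
drive_tool([
  {"tz":0.2,"grip":-1},
  {"tx":0.3,"ty":0.3,"tz":0.25,"turn":-0.1},
  {"tx":0.94,"ty":0.84,"tz":0.3,"turn":-0.223},
  {"tx":0.94,"ty":0.84,"tz":0.3,"turn":-0.223},
  {"tx":0.94,"ty":0.84,"tz":0.3,"turn":-0.223},
  {"tx":0.94,"ty":0.84,"tz":0.3,"turn":-0.223},
  {"tx":0.94,"ty":0.84,"tz":0.3,"turn":-0.223},
  {"tx":0.94,"ty":0.84,"tz":0.3,"turn":-0.223},
  {"tx":0.94,"ty":0.84,"tz":0.3,"turn":-0.223},
  {"tx":0.94,"ty":0.84,"tz":0.3,"turn":-0.223},
  {"tx":0.94,"ty":0.84,"tz":0.3,"turn":-0.223},
  {"tx":0.94,"ty":0.84,"tz":0.3,"turn":-0.223},
  {"tx":0.94,"ty":0.84,"tz":0.3,"turn":-0.223},
  {"tx":0.94,"ty":0.84,"tz":0.3,"turn":-0.223},
  {"tx":0.94,"ty":0.84,"tz":0.3,"turn":-0.223},
])

```text
invalid input
```

Run:
```python
from h import *
print(observe()["position"],observe()["ee_rot"]); shot("wrist","w1")
```

```text
[ 0.14465282 -0.60765764  0.22614889] [-3.11904399e+00 -3.66114674e-01  3.85363267e-04]
```

Emit:
drive_tool([
  {"ty":1},
  {"ty":1},
  {"ty":1},
  {"ty":1},
  {"ty":1},
  {"ty":1},
  {"ty":1},
  {"ty":1},
  {"ty":1},
  {"ty":1},
  {"ty":1},
  {"ty":1},
])

```text
invalid input
```

Run:
```python
from h import *
print(observe()["position"],observe()["ee_rot"]); shot("wrist","w2")
```

```text
[ 0.14472585 -0.60771593  0.22625167] [-3.11924921e+00 -3.66299042e-01  2.97459819e-04]
```

View pics/w1.png

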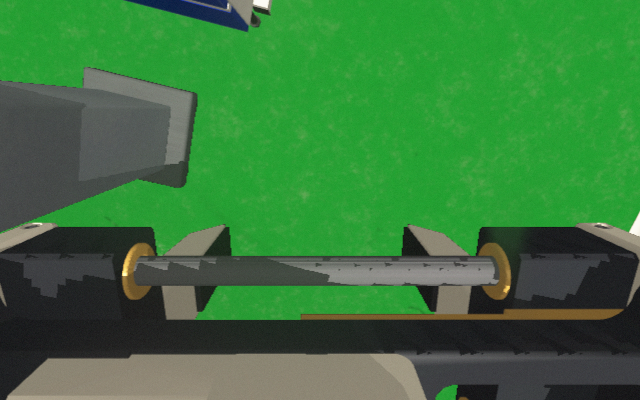

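View pics/w2.png

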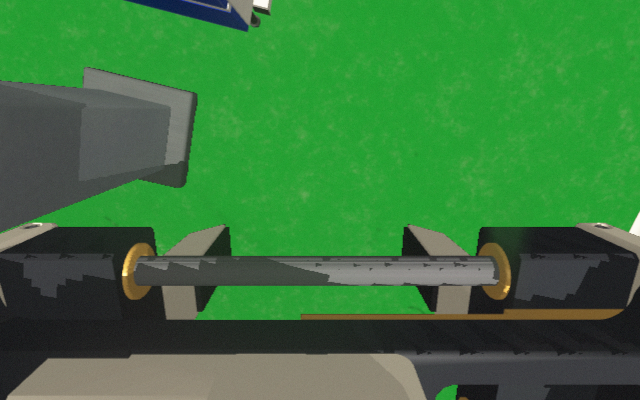

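The moves were refused, likely because every row needs all keys. Those pictures show only the floor and the gripper, which tells me rows above 225 are unobstructed.

Emit:
drive_tool([
  {"tx":0.1,"ty":0.1,"tz":0.25,"turn":-0.1,"grip":-1},
  {"tx":0.7,"ty":0.84,"tz":0.3,"turn":-0.223,"grip":-1},
  {"tx":0.7,"ty":0.84,"tz":0.3,"turn":-0.223,"grip":-1},
  {"tx":0.7,"ty":0.84,"tz":0.3,"turn":-0.223,"grip":-1},
  {"tx":0.7,"ty":0.84,"tz":0.3,"turn":-0.223,"grip":-1},
  {"tx":0.7,"ty":0.84,"tz":0.3,"turn":-0.223,"grip":-1},
  {"tx":0.7,"ty":0.84,"tz":0.3,"turn":-0.223,"grip":-1},
  {"tx":0.7,"ty":0.84,"tz":0.3,"turn":-0.223,"grip":-1},
  {"tx":0.7,"ty":0.84,"tz":0.3,"turn":-0.223,"grip":-1},
  {"tx":0.7,"ty":0.84,"tz":0.3,"turn":-0.223,"grip":-1},
  {"tx":0.7,"ty":0.84,"tz":0.3,"turn":-0.223,"grip":-1},
  {"tx":0.7,"ty":0.84,"tz":0.3,"turn":-0.223,"grip":-1},
  {"tx":0.7,"ty":0.84,"tz":0.3,"turn":-0.223,"grip":-1},
  {"tx":0.7,"ty":0.84,"tz":0.3,"turn":-0.223,"grip":-1},
  {"tx":0.7,"ty":0.84,"tz":0.3,"turn":-0.223,"grip":-1},
], newtons=20)

```text
clock: 1.75
position: [0.424, -0.2727, 0.3462]
ee_rot: [-3.141, 0.003, 0.001]
force: [-0.2, -0.5, -0.2]
width: 1.002
```

Run:
```python
from h import *
print(observe()["position"],observe()["ee_rot"]); shot("wrist","w3")
```

```text
[ 0.42400444 -0.27267447  0.34619189] [-3.14087633e+00  2.79249277e-03  7.28766268e-04]
```

Emit:
drive_tool([
  {"tx":0,"ty":1,"tz":0,"turn":0,"grip":-1},
  {"tx":0,"ty":1,"tz":0,"turn":0,"grip":-1},
  {"tx":0,"ty":1,"tz":0,"turn":0,"grip":-1},
  {"tx":0,"ty":1,"tz":0,"turn":0,"grip":-1},
  {"tx":0,"ty":1,"tz":0,"turn":0,"grip":-1},
  {"tx":0,"ty":1,"tz":0,"turn":0,"grip":-1},
  {"tx":0,"ty":1,"tz":0,"turn":0,"grip":-1},
  {"tx":0,"ty":1,"tz":0,"turn":0,"grip":-1},
  {"tx":0,"ty":1,"tz":0,"turn":0,"grip":-1},
  {"tx":0,"ty":1,"tz":0,"turn":0,"grip":-1},
  {"tx":0,"ty":1,"tz":0,"turn":0,"grip":-1},
  {"tx":0,"ty":1,"tz":0,"turn":0,"grip":-1},
])

```text
clock: 3.0
position: [0.4244, 0.126, 0.3461]
ee_rot: [-3.141, 0.006, 0.001]
force: [0.8, 0.2, -0.3]
width: 0.996
```

Run:
```python
from h import *
print(observe()["position"],observe()["ee_rot"]); C,b=shot("wrist","w4")
a=cv2.imread("pics/w3.png");m=np.vstack([a[:300],b[:300]]);cv2.imwrite("pics/m34.png",m)
```

```text
[0.42444639 0.12596789 0.34614678] [-3.14135218e+00  6.47468408e-03  7.58605933e-04]
```

View pics/m34.png

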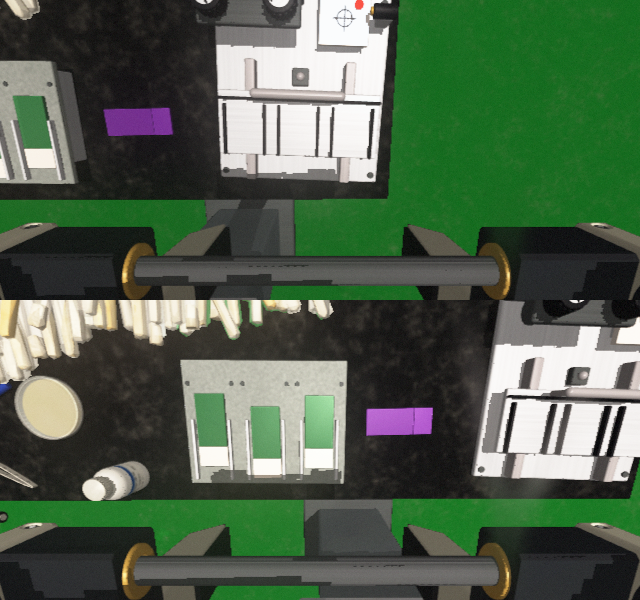

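Run:
```python
from h import *
C,im=load("w4")
print("deck top corners",unp(C,[(181,61),(347,61),(193,183),(344,182)],.045).round(4).tolist())
hsv=cv2.cvtColor(im,cv2.COLOR_BGR2HSV);sub=np.zeros(im.shape[:2],np.uint8);sub[62:182,185:345]=255
def comps(m,z,a=150):
    n,l,st,_=cv2.connectedComponentsWithStats(m)
    for i in range(1,n):
        if st[i,4]>a:
            y,x=np.nonzero(l==i);p=unp(C,np.c_[x,y],z)
            print(st[i],"x",np.percentile(p[:,0],[1,99]).round(4),"y",np.percentile(p[:,1],[1,99]).round(4),"c",p.mean(0).round(4), "ang",cv2.minAreaRect(p[:,:2].astype(np.float32)*1000)[1:])
print("green");comps(cv2.inRange(hsv,(40,80,40),(85,255,255))&sub,.051)
print("white");comps(cv2.inRange(hsv,(0,0,225),(179,40,255))&sub,.051)
cv2.imwrite("pics/c3.png",cv2.resize(load("w3")[1][0:200,200:400],None,fx=3,fy=3,interpolation=2))
```

```text
deck top corners [[0.5556, 0.3066, 0.045], [0.5546, 0.0845, 0.045], [0.3882, 0.3081, 0.045], [0.3887, 0.0855, 0.045]]
green
[ 195   94   32   52 1471] x [0.4444 0.5131] y [0.2526 0.2909] c [0.4795 0.2717 0.051 ] ang ((39.160491943359375, 68.6657943725586), 89.73196411132812)
[ 251  107   30   51 1411] x [0.4271 0.4957] y [0.1778 0.2156] c [0.4621 0.1967 0.051 ] ang ((38.67328643798828, 68.82247924804688), 89.96147918701172)
[305 106  28  42 809] x [0.4409 0.4928] y [0.1041 0.1419] c [0.4619 0.1253 0.051 ] ang ((37.82858657836914, 55.810569763183594), 89.21381378173828)
white
[253 120  32  55 563] x [0.4024 0.4748] y [0.1715 0.217 ] c [0.4188 0.1925 0.051 ] ang ((44.681251525878906, 77.11058044433594), 88.23362731933594)
[199 147  30  19 540] x [0.4158 0.4416] y [0.2526 0.2922] c [0.4288 0.2724 0.051 ] ang ((40.28220748901367, 25.693500518798828), 89.7321548461914)
[305 149  28  19 532] x [0.4122 0.4381] y [0.1037 0.1423] c [0.4252 0.123  0.051 ] ang ((38.76615905761719, 25.77593421936035), 89.7326889038086)
```

View pics/c3.png

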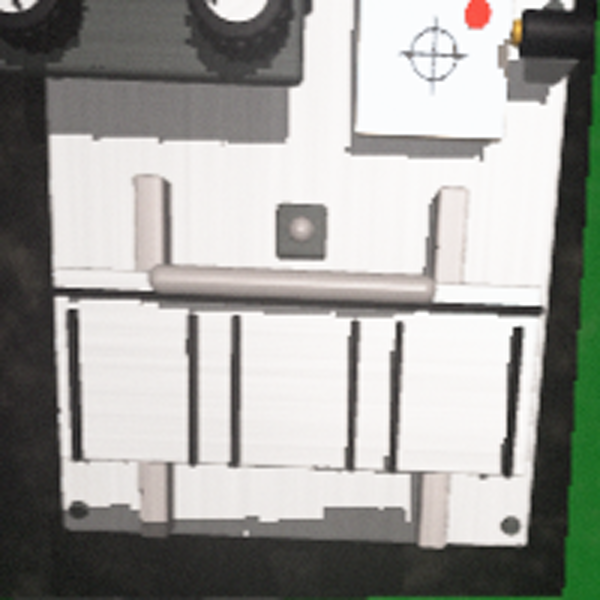

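Shown: carriage with push bar, mark at (344,18), spot at (359,4), knobs at the top of the picture; the scanner is yawed by about -2°. Next I hover over the lanes for an accurate look at the fences and compute the scanner frame.

Emit:
drive_tool([
  {"tx":0.1,"ty":0.175,"tz":-0.2,"turn":0,"grip":1},
  {"tx":0.1,"ty":0.175,"tz":-0.2,"turn":0,"grip":1},
  {"tx":0.1,"ty":0.175,"tz":-0.2,"turn":0,"grip":1},
  {"tx":0.1,"ty":0.175,"tz":-0.2,"turn":0,"grip":1},
  {"tx":0.1,"ty":0.175,"tz":-0.2,"turn":0,"grip":1},
  {"tx":0.1,"ty":0.175,"tz":-0.2,"turn":0,"grip":1},
  {"tx":0.1,"ty":0.175,"tz":-0.2,"turn":0,"grip":1},
  {"tx":0.1,"ty":0.175,"tz":-0.2,"turn":0,"grip":1},
])

```text
clock: 3.85
position: [0.4646, 0.1955, 0.2671]
ee_rot: [-3.141, 0.008, -0.002]
force: [-0.7, -0.2, 1.2]
width: 0.353
```

Run:
```python
from h import *
import cell
print({k:getattr(cell,k) for k in dir(cell) if k[0]!='_' and not callable(getattr(cell,k))})
s=observe();print(s["position"],s["joints"].round(3) if hasattr(s["joints"],'round') else s["joints"],s["width"])
C,im=shot("wrist","w5");cv2.imwrite("pics/c5.png",cv2.resize(im[:300,120:520],None,fx=2,fy=2,interpolation=2))
C,_=load("w3")
f=lambda L:np.array(L)/3+[200,0]
g=lambda n,L,z:print(n,unp(C,f(L),z).round(4)[:,:2].tolist())
g("fences mid",[(75,385),(193,388),(236,391),(354,395),(398,398),(515,400)],.054)
g("bedfront",[(75,458),(530,475)],.045)
g("base front/left/right",[(63,528),(528,545),(48,160),(566,150)],.012)
g("bar centre ends",[(155,278),(432,291)],.084)
g("mark,spot",[(433,54),(478,12)],.040)
```

```text
{'grip_point_offset': 0.0188}
[0.46464935 0.19552549 0.26712372] [-0.029  0.263 -0.587  1.766  0.158  1.159 -2.239] 0.35265287795511674
fences mid [[0.4668, -0.1462], [0.4653, -0.2005], [0.4639, -0.2203], [0.462, -0.2748], [0.4606, -0.2951], [0.4595, -0.3493]]
bedfront [[0.432, -0.141], [0.4233, -0.3595]]
base front/left/right [[0.3909, -0.1225], [0.3812, -0.3665], [0.5693, -0.1296], [0.5731, -0.3756]]
bar centre ends [[0.5123, -0.1915], [0.5069, -0.3074]]
mark,spot [[0.6074, -0.3095], [0.6237, -0.3286]]
```

View pics/c5.png

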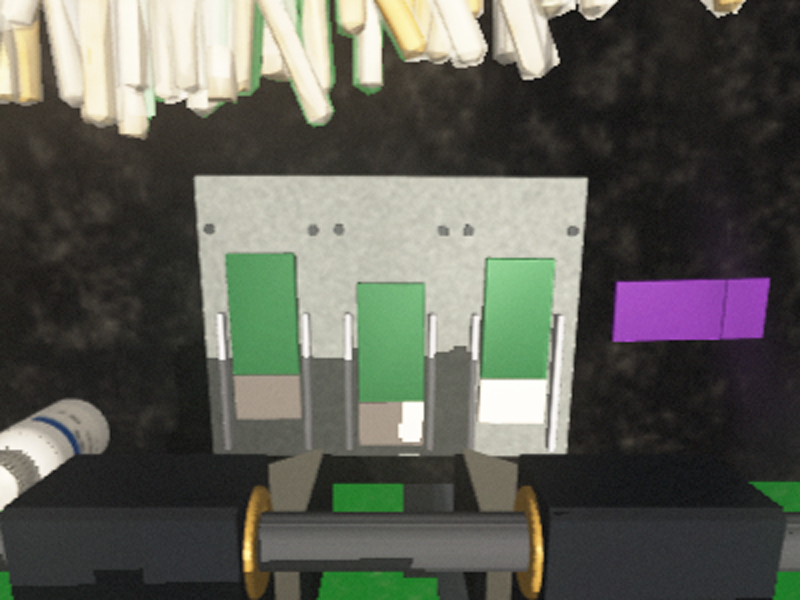

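Run:
```python
from h import *
C,_=load("w5");f=lambda L:np.array(L)/2+[120,0]
g=lambda n,L,z:print(n,unp(C,f(L),z).round(4)[:,:2].tolist())
g("fences",[(222,330),(306,330),(348,330),(432,330),(475,330),(559,330)],.055)
g("fences front end",[(228,448),(309,448),(351,448),(430,448),(472,448),(552,448)],.055)
g("deck",[(196,178),(587,178),(214,454),(568,454)],.045)
g("plate rear 2,1,0",[(227,253),(296,253),(357,283),(424,283),(487,259),(554,259)],.051)
g("plate front",[(236,419),(302,417),(359,445),(421,442),(479,422),(545,423)],.051)
```

```text
fences [[0.4707, 0.2956], [0.4704, 0.2464], [0.4702, 0.2218], [0.47, 0.1727], [0.4698, 0.1475], [0.4696, 0.0984]]
fences front end [[0.3974, 0.2973], [0.3971, 0.2475], [0.397, 0.2217], [0.3967, 0.1731], [0.3965, 0.1473], [0.3963, 0.0982]]
deck [[0.5559, 0.3065], [0.5546, 0.0853], [0.3897, 0.3092], [0.3885, 0.0851]]
plate rear 2,1,0 [[0.5145, 0.2905], [0.5143, 0.2509], [0.4971, 0.2163], [0.4969, 0.1774], [0.5103, 0.1413], [0.5101, 0.1028]]
plate front [[0.4148, 0.2922], [0.4158, 0.2516], [0.3974, 0.217], [0.3992, 0.1785], [0.412, 0.143], [0.4111, 0.1024]]
```

Emit:
drive_tool([
  {"tx":0.188,"ty":-0.181,"tz":-0.2,"turn":0,"grip":1},
  {"tx":0.188,"ty":-0.181,"tz":-0.4,"turn":0,"grip":1},
  {"tx":0.188,"ty":-0.181,"tz":-0.4,"turn":0,"grip":1},
  {"tx":0.188,"ty":-0.181,"tz":-0.4,"turn":0,"grip":1},
  {"tx":0.188,"ty":-0.181,"tz":-0.4,"turn":0,"grip":1},
  {"tx":0.188,"ty":-0.181,"tz":-0.547,"turn":0,"grip":1},
  {"tx":0.188,"ty":-0.181,"tz":-0.547,"turn":0,"grip":1},
  {"tx":0.188,"ty":-0.181,"tz":-0.547,"turn":0,"grip":1},
  {"tx":0.16,"ty":-0.181,"tz":-0.547,"turn":0,"grip":1},
  {"tx":0.14,"ty":-0.181,"tz":-0.547,"turn":0,"grip":1},
  {"tx":0.12,"ty":-0.181,"tz":-0.547,"turn":0,"grip":1},
  {"tx":0.1,"ty":-0.181,"tz":-0.547,"turn":0,"grip":1},
  {"tx":0.08,"ty":-0.181,"tz":-0.547,"turn":0,"grip":1},
  {"tx":0.06,"ty":-0.181,"tz":-0.547,"turn":0,"grip":1},
  {"tx":0.04,"ty":-0.181,"tz":-0.547,"turn":0,"grip":1},
  {"tx":0.025,"ty":-0.181,"tz":-0.547,"turn":0,"grip":1},
  {"tx":0.01,"ty":-0.181,"tz":-0.547,"turn":0,"grip":1},
  {"tx":0.0,"ty":-0.181,"tz":-0.547,"turn":0,"grip":1},
  {"tx":-0.005,"ty":-0.181,"tz":-0.547,"turn":0,"grip":1},
  {"tx":-0.005,"ty":-0.181,"tz":-0.547,"turn":0,"grip":1},
])

```text
clock: 5.9
position: [0.4623, 0.1233, 0.0481]
ee_rot: [-3.141, 0.007, -0.001]
force: [-0.9, 0.6, -0.2]
width: 0.005
```

Emit:
drive_tool([
  {"tx":0,"ty":0,"tz":0.12,"turn":0,"grip":1},
  {"tx":-0.1,"ty":0,"tz":0.255,"turn":0,"grip":-0.3},
  {"tx":-0.236,"ty":0,"tz":0.255,"turn":0,"grip":-0.3},
  {"tx":-0.236,"ty":0,"tz":0.255,"turn":0,"grip":-0.3},
  {"tx":-0.236,"ty":0,"tz":0.255,"turn":0,"grip":-0.3},
  {"tx":-0.236,"ty":0,"tz":0.255,"turn":0,"grip":-0.3},
  {"tx":-0.236,"ty":0,"tz":0.255,"turn":0,"grip":-0.3},
  {"tx":-0.236,"ty":0,"tz":0.255,"turn":0,"grip":-0.3},
])

```text
clock: 6.7
position: [0.3687, 0.1234, 0.1497]
ee_rot: [-3.141, 0.008, 0.0]
force: [-0.2, -0.4, -0.4]
width: 0.564
```

```bash
cat >> h.py <<'E'
def green(C,im,z,a=300,lo=(40,80,40),hi=(85,255,255),wood=True):
    hsv=cv2.cvtColor(im,cv2.COLOR_BGR2HSV);n,l,st,_=cv2.connectedComponentsWithStats(cv2.inRange(hsv,lo,hi))
    for i in range(1,n):
        if st[i,4]>a:
            y,x=np.nonzero(l==i);p=unp(C,np.c_[x,y],z)
            print(st[i].tolist(),"x",np.percentile(p[:,0],[1,99]).round(4),"y",np.percentile(p[:,1],[1,99]).round(4),"rect",[np.round(q,3).tolist() for q in cv2.minAreaRect(p[:,:2].astype(np.float32)*1000)])
E
python3 - <<'E'
from h import *
s=observe();print(s["position"],s["joints"],s["width"])
C,im=shot("wrist","w6");green(C,im,.051)
E
```

```text
[0.36872936 0.12336475 0.14967791] [ 0.07405361  0.2062263  -0.60358617  2.17075147  0.16074439  0.80643386
 -2.20729098] 0.5636067490255724
[81, 0, 67, 103, 5387] x [0.4448 0.5132] y [0.2517 0.2908] rect [[478.321, 270.981], [40.808, 69.964], 89.655]
[189, 26, 59, 94, 4368] x [0.4354 0.496 ] y [0.1772 0.2156] rect [[463.093, 196.497], [39.309, 65.894], 89.7]
[295, 126, 49, 61, 1815] x [0.3759 0.4166] y [0.1019 0.1403] rect [[399.999, 120.883], [39.58, 48.082], 88.685]
[404, 193, 236, 63, 8588] x [0.3165 0.3651] y [-0.148   0.0471] rect [[341.055, -52.155], [203.567, 54.494], 87.956]
[0, 199, 302, 57, 10353] x [0.3159 0.3651] y [0.1395 0.3894] rect [[340.098, 266.323], [258.576, 50.961], 89.688]
[247, 285, 72, 29, 1801] x [0.2555 0.2836] y [0.1227 0.1834] rect [[270.093, 155.455], [65.527, 28.966], 89.698]
[544, 285, 17, 32, 345] x [0.2522 0.2823] y [-0.0956 -0.0845] rect [[267.193, -89.988], [11.292, 32.142], 89.727]
[72, 286, 19, 34, 424] x [0.2502 0.2846] y [0.3337 0.3449] rect [[267.36, 339.298], [11.418, 34.398], 89.601]
```

View pics/w6.png

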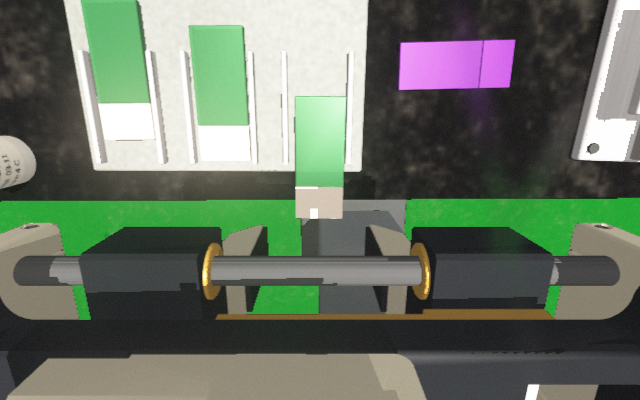

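Plate 0 overhangs the edge by about 37 mm, spanning columns 295–344 down to row 219. Next I grip it.

Emit:
drive_tool([
  {"tx":0,"ty":-0.005,"tz":-0.12,"turn":0,"grip":-0.3},
  {"tx":0,"ty":-0.005,"tz":-0.22,"turn":0,"grip":-0.3},
  {"tx":0,"ty":-0.005,"tz":-0.28,"turn":0,"grip":-0.3},
  {"tx":0,"ty":-0.005,"tz":-0.302,"turn":0,"grip":-0.3},
  {"tx":0,"ty":-0.005,"tz":-0.302,"turn":0,"grip":-0.3},
  {"tx":0,"ty":-0.005,"tz":-0.302,"turn":0,"grip":1},
  {"tx":0,"ty":-0.005,"tz":-0.302,"turn":0,"grip":1},
  {"tx":0,"ty":-0.005,"tz":-0.302,"turn":0,"grip":1},
  {"tx":0,"ty":-0.005,"tz":-0.302,"turn":0,"grip":1},
  {"tx":0,"ty":-0.005,"tz":-0.302,"turn":0,"grip":1},
  {"tx":0,"ty":-0.005,"tz":-0.28,"turn":0,"grip":1},
  {"tx":0,"ty":-0.005,"tz":-0.22,"turn":0,"grip":1},
  {"tx":0,"ty":-0.005,"tz":-0.12,"turn":0,"grip":1},
  {"tx":0,"ty":-0.005,"tz":0,"turn":0,"grip":1},
  {"tx":0,"ty":-0.005,"tz":0,"turn":0,"grip":1},
], newtons=45)

```text
clock: 8.25
position: [0.3709, 0.123, 0.1548]
ee_rot: [-3.139, 0.008, -0.012]
force: [0.8, -0.3, -1.3]
width: 0.428
```

Run:
```python
from h import *
s=observe();print(s["position"],s["ee_rot"],s["width"])
C,im=shot("wrist","w7");green(C,im,s["position"][2]+.0218,1500)
print(prj(C,s["position"]+np.array([[.034-.05,0,.0218],[.084,0,.0218],[.012,0,.0218]])).round(1))
```

```text
[0.37089193 0.12295695 0.15480623] [-3.13854288  0.00754508 -0.01172637] 0.4284886304857276
[88, 7, 65, 99, 5107] x [0.4417 0.4773] y [0.1899 0.2099] rect [[459.364, 199.751], [20.897, 36.095], 89.574]
[192, 32, 58, 96, 4804] x [0.4327 0.4684] y [0.1509 0.1708] rect [[450.371, 160.942], [20.448, 36.192], 89.754]
[0, 86, 368, 170, 16944] x [0.376  0.4421] y [0.1032 0.263 ] rect [[411.313, 184.641], [71.506, 166.783], 1.735]
[405, 199, 235, 57, 8387] x [0.3742 0.4001] y [-0.0204  0.0821] rect [[387.112, 30.148], [106.998, 26.76], 89.244]
[[317.1 291.9]
 [315.9  68.6]
 [316.8 237.2]]
```

View pics/w7.png

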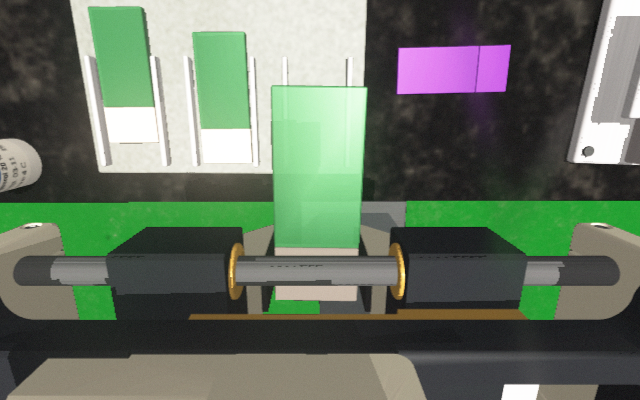

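Plate 0 is held with a slight rear droop (rear edge row 87, cols 273–366), about 22 mm from its front end. I carry it toward pocket 0.

Emit:
drive_tool([
  {"tx":0,"ty":-0.1,"tz":0.02,"turn":-0.025,"grip":1},
  {"tx":0.03,"ty":-0.2,"tz":0.02,"turn":-0.025,"grip":1},
  {"tx":0.1,"ty":-0.3,"tz":0.02,"turn":-0.025,"grip":1},
  {"tx":0.1,"ty":-0.4,"tz":0.02,"turn":-0.025,"grip":1},
  {"tx":0.1,"ty":-0.5,"tz":0.02,"turn":-0.025,"grip":1},
  {"tx":0.1,"ty":-0.6,"tz":0.02,"turn":-0.025,"grip":1},
  {"tx":0.1,"ty":-0.7,"tz":0.02,"turn":-0.025,"grip":1},
  {"tx":0.1,"ty":-0.8,"tz":0.02,"turn":-0.025,"grip":1},
  {"tx":0.1,"ty":-0.9,"tz":0.02,"turn":-0.025,"grip":1},
  {"tx":0.1,"ty":-1,"tz":0.02,"turn":-0.025,"grip":1},
  {"tx":0.1,"ty":-1,"tz":0.02,"turn":-0.025,"grip":1},
  {"tx":0.1,"ty":-1,"tz":0.02,"turn":-0.025,"grip":1},
])

```text
clock: 9.5
position: [0.4089, -0.2781, 0.1593]
ee_rot: [-3.138, 0.053, -0.005]
force: [-0.7, 0.7, -1.2]
width: 0.426
```

Run:
```python
from h import *
C,im=load("w6");print("pushed plate: rear,front",unp(C,[(320,97),(320,219),(296,187),(344,187)],.051).round(4)[:,:2].tolist())
s=observe();print(s["position"],s["ee_rot"],s["width"],s["force"])
C,im=shot("wrist","w8")
hsv=cv2.cvtColor(im,cv2.COLOR_BGR2HSV);m=cv2.inRange(hsv,(40,60,40),(85,255,255))
for r in range(60,250,15):
    x=np.nonzero(m[r,200:430])[0]+200
    print(r,x.min() if len(x) else None,x.max() if len(x) else None,len(x))
```

```text
pushed plate: rear,front [[0.4462, 0.1204], [0.3471, 0.1207], [0.3752, 0.1404], [0.375, 0.1008]]
[ 0.40893663 -0.27813695  0.15930744] [-3.13769075  0.05323509 -0.00490008] 0.4264920867366422 [-0.67581746  0.67839132 -1.19331907]
60 None None 0
75 None None 0
90 271 366 67
105 272 365 67
120 272 429 71
135 272 429 95
150 273 429 93
165 273 429 93
180 273 429 93
195 273 429 94
210 272 429 96
225 273 429 95
240 273 359 87
```

Emit:
drive_tool([
  {"tx":0.005,"ty":-0.104,"tz":0,"turn":0.005,"grip":1},
  {"tx":0.005,"ty":-0.104,"tz":-0.08,"turn":0.005,"grip":1},
  {"tx":0.005,"ty":-0.104,"tz":-0.18,"turn":0.005,"grip":1},
  {"tx":0.005,"ty":-0.104,"tz":-0.25,"turn":0.005,"grip":1},
  {"tx":0.005,"ty":-0.104,"tz":-0.28,"turn":0.005,"grip":1},
  {"tx":0.005,"ty":-0.104,"tz":-0.29,"turn":0.005,"grip":1},
  {"tx":0.005,"ty":-0.104,"tz":-0.3,"turn":0.005,"grip":1},
  {"tx":0.005,"ty":-0.104,"tz":-0.305,"turn":0.005,"grip":1},
  {"tx":0.005,"ty":-0.104,"tz":-0.31,"turn":0.005,"grip":1},
  {"tx":0.005,"ty":-0.104,"tz":-0.315,"turn":0.005,"grip":1},
  {"tx":0.005,"ty":-0.104,"tz":-0.32,"turn":0.005,"grip":1},
  {"tx":0.005,"ty":-0.104,"tz":-0.32,"turn":0.005,"grip":1},
])

```text
clock: 10.75
position: [0.4112, -0.3187, 0.0315]
ee_rot: [-3.138, 0.042, -0.005]
force: [-0.8, 0.1, -0.2]
width: 0.428
```

Run:
```python
from h import *
s=observe();print(s["position"],s["ee_rot"],s["width"],s["force"])
C,im=shot("wrist","w9");cv2.imwrite("pics/c9.png",cv2.resize(im[:330,170:470],None,fx=1.8,fy=1.8))
```

```text
[ 0.41123856 -0.31870395  0.03150546] [-3.13783415  0.04200571 -0.00535451] 0.4281174279013178 [-0.81020957  0.0839747  -0.24904643]
```

View pics/c9.png

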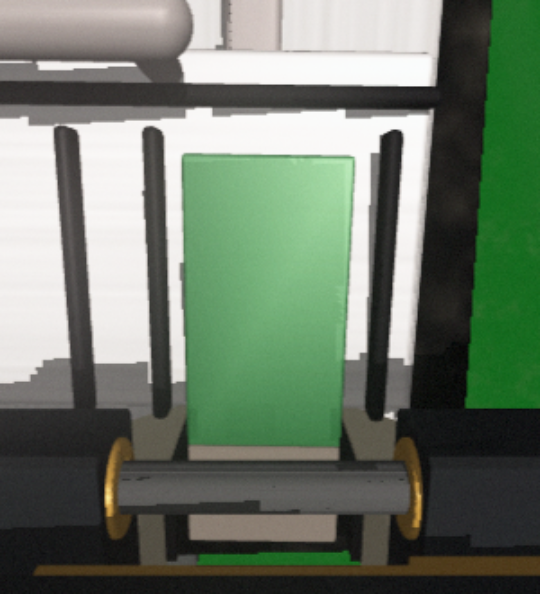

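Plate 0 sits centred between the fences of pocket 0 (cols 183–353 of the crop between fence lines at 155 and 388). I release it and head for plate 1.

Emit:
drive_tool([
  {"tx":0,"ty":0,"tz":-0.005,"turn":0,"grip":1},
  {"tx":0,"ty":0,"tz":-0.006,"turn":0,"grip":0.5},
  {"tx":0,"ty":0,"tz":-0.006,"turn":0,"grip":-0.15},
  {"tx":0,"ty":0,"tz":-0.006,"turn":0,"grip":-0.15},
  {"tx":0,"ty":0,"tz":-0.006,"turn":0,"grip":-0.15},
  {"tx":0,"ty":0,"tz":-0.006,"turn":0,"grip":-0.15},
  {"tx":0,"ty":0,"tz":0.06,"turn":0,"grip":-0.15},
  {"tx":0,"ty":0,"tz":0.18,"turn":0,"grip":-0.15},
  {"tx":0,"ty":0,"tz":0.3,"turn":0,"grip":-0.15},
  {"tx":0.05,"ty":0.1,"tz":0.3,"turn":0.02,"grip":1},
  {"tx":0.15,"ty":0.9,"tz":0.3,"turn":0.025,"grip":1},
  {"tx":0.25,"ty":0.9,"tz":0.3,"turn":0.025,"grip":1},
  {"tx":0.28,"ty":0.9,"tz":0.3,"turn":0.025,"grip":1},
  {"tx":0.28,"ty":0.9,"tz":0.3,"turn":0.025,"grip":1},
  {"tx":0.28,"ty":0.9,"tz":0.3,"turn":0.025,"grip":1},
  {"tx":0.28,"ty":0.9,"tz":0.3,"turn":0.025,"grip":1},
  {"tx":0.28,"ty":0.9,"tz":0.3,"turn":0.025,"grip":1},
  {"tx":0.28,"ty":0.9,"tz":0.3,"turn":0.025,"grip":1},
  {"tx":0.28,"ty":0.9,"tz":0.3,"turn":0.025,"grip":1},
])

```text
clock: 12.7
position: [0.5231, 0.042, 0.1513]
ee_rot: [-3.138, -0.002, -0.004]
force: [-0.9, -0.7, -0.4]
width: 0.005
```

Run:
```python
from h import *
s=observe();print(s["position"],s["ee_rot"],s["width"],s["force"])
C,im=shot("wrist","w10");green(C,im,.051)
```

```text
[0.52307653 0.0420022  0.15133864] [-3.13812470e+00 -2.36918935e-03 -4.46686223e-03] 0.004789650518723126 [-0.86427809 -0.70679831 -0.37407132]
[23, 202, 57, 54, 1500] x [0.4681 0.5159] y [0.2499 0.2901] rect [[491.534, 269.743], [48.727, 42.005], 0.111]
[115, 221, 50, 35, 1556] x [0.4673 0.4982] y [0.1761 0.2153] rect [[483.106, 195.488], [40.711, 31.799], 89.7]
[126, 286, 44, 10, 427] x [0.4275 0.4368] y [0.1772 0.2153] rect [[432.117, 196.326], [9.218, 38.844], 0.177]
[435, 384, 104, 16, 1556] x [0.3103 0.3291] y [-0.1771 -0.0795] rect [[319.721, -127.453], [18.536, 101.378], 0.269]
```

Emit:
drive_tool([
  {"tx":0.02,"ty":0.388,"tz":0,"turn":0,"grip":1},
  {"tx":0.02,"ty":0.388,"tz":0,"turn":0,"grip":1},
  {"tx":0.02,"ty":0.388,"tz":0,"turn":0,"grip":1},
  {"tx":0.02,"ty":0.388,"tz":-0.1,"turn":0,"grip":1},
  {"tx":0.02,"ty":0.388,"tz":-0.2,"turn":0,"grip":1},
  {"tx":0.02,"ty":0.388,"tz":-0.258,"turn":0,"grip":1},
  {"tx":0.02,"ty":0.388,"tz":-0.258,"turn":0,"grip":1},
  {"tx":0.0,"ty":0.388,"tz":-0.258,"turn":0,"grip":1},
  {"tx":-0.02,"ty":0.388,"tz":-0.258,"turn":0,"grip":1},
  {"tx":-0.04,"ty":0.388,"tz":-0.258,"turn":0,"grip":1},
  {"tx":-0.06,"ty":0.388,"tz":-0.258,"turn":0,"grip":1},
  {"tx":-0.08,"ty":0.388,"tz":-0.258,"turn":0,"grip":1},
  {"tx":-0.095,"ty":0.388,"tz":-0.258,"turn":0,"grip":1},
  {"tx":-0.107,"ty":0.388,"tz":-0.258,"turn":0,"grip":1},
  {"tx":-0.117,"ty":0.388,"tz":-0.258,"turn":0,"grip":1},
  {"tx":-0.125,"ty":0.388,"tz":-0.258,"turn":0,"grip":1},
  {"tx":-0.131,"ty":0.388,"tz":-0.258,"turn":0,"grip":1},
  {"tx":-0.136,"ty":0.388,"tz":-0.258,"turn":0,"grip":1},
  {"tx":-0.136,"ty":0.388,"tz":-0.1,"turn":0,"grip":0.5},
  {"tx":-0.136,"ty":0.388,"tz":0,"turn":0,"grip":-0.2},
])

```text
clock: 14.75
position: [0.4671, 0.1954, 0.1481]
ee_rot: [-3.14, 0.0, 0.002]
force: [1.3, 0.4, 1.6]
width: 0.13
```

Emit:
drive_tool([
  {"tx":-0.1,"ty":0,"tz":0.05,"turn":0,"grip":-0.3},
  {"tx":-0.25,"ty":0,"tz":0.05,"turn":0,"grip":-0.3},
  {"tx":-0.25,"ty":0,"tz":0.05,"turn":0,"grip":-0.3},
  {"tx":-0.25,"ty":0,"tz":0.05,"turn":0,"grip":-0.3},
  {"tx":-0.25,"ty":0,"tz":0.05,"turn":0,"grip":-0.3},
])

```text
clock: 15.25
position: [0.3681, 0.1954, 0.1682]
ee_rot: [-3.14, 0.001, 0.001]
force: [0.3, 0.3, -0.1]
width: 0.564
```

Run:
```python
from h import *
s=observe();print(s["position"],s["ee_rot"],s["width"],s["force"])
C,im=shot("wrist","w11");green(C,im,.051,1000)
```

```text
[0.36809086 0.19538237 0.16819699] [-3.13954721e+00  7.09250498e-04  1.10762012e-03] 0.564454992138818 [ 0.33851536  0.3399719  -0.06533062]
[192, 5, 55, 96, 4374] x [0.4454 0.5131] y [0.2528 0.2912] rect [[478.808, 271.937], [39.264, 70.001], 89.96]
[423, 187, 217, 69, 8612] x [0.3082 0.3634] y [-0.0952  0.0961] rect [[337.533, -1.207], [201.735, 63.439], 86.157]
[0, 193, 322, 63, 13173] x [0.3052 0.3635] y [0.1934 0.4802] rect [[334.28, 339.63], [296.263, 60.311], 89.972]
[247, 285, 98, 29, 2500] x [0.2415 0.2715] y [0.1707 0.2583] rect [[257.03, 216.595], [31.093, 96.048], 0.023]
```

Run:
```python
from h import *
C,im=load("w11");cv2.imwrite("pics/c11.png",cv2.resize(im[60:260,200:440],None,fx=2.5,fy=2.5))
```

```text
(no output)
```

View pics/c11.png

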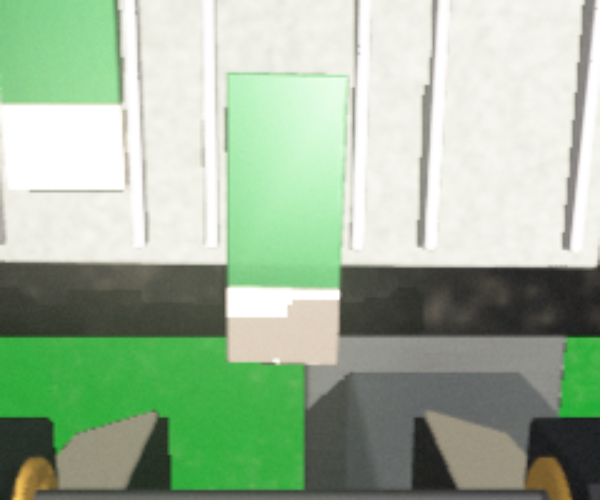

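Run:
```python
from h import *
C,im=load("w11");print(unp(C,[(291.2,89.2),(339.2,89.6),(291,205.2),(334.8,205.2)],.051).round(4)[:,:2].tolist(), unp(C,[(300,60+264/2.5)],.045).round(4))
```

```text
[[0.4522, 0.2163], [0.4519, 0.1771], [0.353, 0.2186], [0.353, 0.1793]] [[0.388  0.2103 0.045 ]]
```

Plate 1: rear at x=0.452, front at 0.353, so about 36 mm overhang. I grip it 10 mm from the front.

Emit:
drive_tool([
  {"tx":-0.013,"ty":0.005,"tz":-0.12,"turn":0,"grip":-0.3},
  {"tx":-0.013,"ty":0.005,"tz":-0.24,"turn":0,"grip":-0.3},
  {"tx":-0.013,"ty":0.005,"tz":-0.32,"turn":0,"grip":-0.3},
  {"tx":-0.013,"ty":0.005,"tz":-0.348,"turn":0,"grip":-0.3},
  {"tx":-0.013,"ty":0.005,"tz":-0.348,"turn":0,"grip":-0.3},
  {"tx":-0.013,"ty":0.005,"tz":-0.348,"turn":0,"grip":1},
  {"tx":-0.013,"ty":0.005,"tz":-0.348,"turn":0,"grip":1},
  {"tx":-0.013,"ty":0.005,"tz":-0.348,"turn":0,"grip":1},
  {"tx":-0.013,"ty":0.005,"tz":-0.348,"turn":0,"grip":1},
  {"tx":-0.013,"ty":0.005,"tz":-0.348,"turn":0,"grip":1},
  {"tx":-0.013,"ty":0.005,"tz":-0.32,"turn":0,"grip":1},
  {"tx":-0.013,"ty":0.005,"tz":-0.24,"turn":0,"grip":1},
  {"tx":-0.013,"ty":0.005,"tz":-0.12,"turn":0,"grip":1},
  {"tx":-0.013,"ty":0.005,"tz":0,"turn":0,"grip":1},
  {"tx":-0.013,"ty":0.005,"tz":0,"turn":0,"grip":1},
], newtons=50)

```text
clock: 16.8
position: [0.3653, 0.1996, 0.1739]
ee_rot: [-3.135, 0.001, -0.011]
force: [0.3, 0.5, -0.6]
width: 0.427
```

```bash
cat >> h.py <<'E'
def held(C,im):
    """Rear edge row, side columns and tool coords of a held plate from image widths."""
    g=cv2.cvtColor(im,cv2.COLOR_BGR2HSV);m=cv2.inRange(g,(40,45,40),(85,255,255))
    for r in range(10,252,8):
        x=np.nonzero(m[r,240:400])[0]+240
        print(r,(x.min(),x.max(),len(x)) if len(x)>40 else "-",end="; ")
    print()
E
python3 - <<'E'
from h import *
s=observe();print(s["position"],s["ee_rot"],s["width"],s["force"])
C,im=shot("wrist","w12");held(C,im)
E
```

```text
[0.36529627 0.1995934  0.1738714 ] [-3.13516778e+00  9.41739875e-04 -1.06079828e-02] 0.4265844458762613 [ 0.25874388  0.47316173 -0.57403733]
10 -; 18 -; 26 -; 34 -; 42 -; 50 -; 58 (np.int64(240), np.int64(362), 100); 66 (np.int64(240), np.int64(365), 51); 74 (np.int64(240), np.int64(365), 54); 82 (np.int64(240), np.int64(364), 57); 90 (np.int64(240), np.int64(364), 57); 98 (np.int64(240), np.int64(364), 60); 106 (np.int64(269), np.int64(363), 45); 114 (np.int64(269), np.int64(363), 51); 122 (np.int64(270), np.int64(363), 51); 130 (np.int64(270), np.int64(362), 54); 138 (np.int64(270), np.int64(362), 70); 146 (np.int64(271), np.int64(362), 89); 154 (np.int64(271), np.int64(362), 92); 162 (np.int64(271), np.int64(361), 91); 170 (np.int64(252), np.int64(377), 112); 178 (np.int64(240), np.int64(371), 129); 186 (np.int64(240), np.int64(369), 129); 194 (np.int64(240), np.int64(361), 122); 202 (np.int64(240), np.int64(360), 121); 210 (np.int64(240), np.int64(360), 121); 218 (np.int64(240), np.int64(360), 121); 226 (np.int64(240), np.int64(358), 85); 234 -; 242 -; 250 -;
```

Emit:
drive_tool([
  {"tx":0,"ty":-0.1,"tz":0.0,"turn":-0.03,"grip":1},
  {"tx":0.05,"ty":-0.2,"tz":0.0,"turn":-0.03,"grip":1},
  {"tx":0.1,"ty":-0.3,"tz":0.0,"turn":-0.03,"grip":1},
  {"tx":0.102,"ty":-0.4,"tz":0.0,"turn":-0.03,"grip":1},
  {"tx":0.102,"ty":-0.5,"tz":0.0,"turn":-0.03,"grip":1},
  {"tx":0.102,"ty":-0.6,"tz":0.0,"turn":-0.03,"grip":1},
  {"tx":0.102,"ty":-0.7,"tz":0.0,"turn":-0.03,"grip":1},
  {"tx":0.102,"ty":-0.8,"tz":0.0,"turn":-0.03,"grip":1},
  {"tx":0.102,"ty":-0.9,"tz":0.0,"turn":-0.03,"grip":1},
  {"tx":0.102,"ty":-1,"tz":0.0,"turn":-0.03,"grip":1},
  {"tx":0.102,"ty":-1,"tz":0.0,"turn":-0.03,"grip":1},
  {"tx":0.102,"ty":-1,"tz":0.0,"turn":-0.03,"grip":1},
])

```text
clock: 18.05
position: [0.4041, -0.2016, 0.1703]
ee_rot: [-3.135, 0.055, -0.003]
force: [-0.2, 0.5, -1.1]
width: 0.419
```

Run:
```python
from h import *
s=observe();print(s["position"],s["ee_rot"],s["width"],s["force"])
C,im=shot("wrist","w13");held(C,im)
```

```text
[ 0.40410181 -0.20164415  0.1703009 ] [-3.13521564  0.05451545 -0.00314063] 0.4188753046079111 [-0.2139265   0.4997728  -1.05268589]
10 -; 18 -; 26 -; 34 -; 42 -; 50 -; 58 (np.int64(296), np.int64(362), 60); 66 (np.int64(267), np.int64(365), 99); 74 (np.int64(268), np.int64(365), 96); 82 (np.int64(269), np.int64(364), 89); 90 (np.int64(269), np.int64(364), 96); 98 (np.int64(269), np.int64(363), 95); 106 (np.int64(269), np.int64(363), 95); 114 (np.int64(270), np.int64(363), 94); 122 (np.int64(270), np.int64(362), 93); 130 (np.int64(270), np.int64(362), 93); 138 (np.int64(271), np.int64(362), 92); 146 (np.int64(271), np.int64(361), 91); 154 (np.int64(271), np.int64(361), 91); 162 (np.int64(271), np.int64(361), 91); 170 (np.int64(272), np.int64(361), 90); 178 (np.int64(272), np.int64(360), 89); 186 (np.int64(272), np.int64(361), 90); 194 (np.int64(272), np.int64(360), 89); 202 (np.int64(254), np.int64(371), 100); 210 (np.int64(272), np.int64(360), 89); 218 (np.int64(270), np.int64(360), 90); 226 (np.int64(289), np.int64(399), 96); 234 -; 242 -; 250 -;
```

Emit:
drive_tool([
  {"tx":0.005,"ty":-0.109,"tz":0,"turn":-0.005,"grip":1},
  {"tx":0.005,"ty":-0.109,"tz":-0.1,"turn":-0.005,"grip":1},
  {"tx":0.005,"ty":-0.109,"tz":-0.2,"turn":-0.005,"grip":1},
  {"tx":0.005,"ty":-0.109,"tz":-0.27,"turn":-0.005,"grip":1},
  {"tx":0.005,"ty":-0.109,"tz":-0.31,"turn":-0.005,"grip":1},
  {"tx":0.005,"ty":-0.109,"tz":-0.32,"turn":-0.005,"grip":1},
  {"tx":0.005,"ty":-0.109,"tz":-0.328,"turn":-0.005,"grip":1},
  {"tx":0.005,"ty":-0.109,"tz":-0.335,"turn":-0.005,"grip":1},
  {"tx":0.005,"ty":-0.109,"tz":-0.342,"turn":-0.005,"grip":1},
  {"tx":0.005,"ty":-0.109,"tz":-0.348,"turn":-0.005,"grip":1},
  {"tx":0.005,"ty":-0.109,"tz":-0.348,"turn":-0.005,"grip":1},
  {"tx":0.005,"ty":-0.109,"tz":-0.348,"turn":-0.005,"grip":1},
])

```text
clock: 19.3
position: [0.4065, -0.2443, 0.0315]
ee_rot: [-3.135, 0.06, -0.004]
force: [0.4, -0.4, -0.4]
width: 0.429
```

Run:
```python
from h import *
s=observe();print(s["position"],s["ee_rot"],s["width"],s["force"])
C,im=shot("wrist","w14");held(C,im)
g=cv2.cvtColor(im,cv2.COLOR_BGR2GRAY)
for r in (100,150,200):
    d=np.nonzero(g[r,200:440]<70)[0]+200;print(r,d.tolist())
c=np.nonzero(g[:120,316]<70)[0];print(c.tolist())
```

```text
[ 0.40653954 -0.24429876  0.03150601] [-3.1352315   0.05962992 -0.004322  ] 0.4289001451767602 [ 0.40251698 -0.37503274 -0.40111773]
10 -; 18 -; 26 -; 34 -; 42 -; 50 -; 58 -; 66 (np.int64(268), np.int64(364), 87); 74 (np.int64(268), np.int64(364), 90); 82 (np.int64(268), np.int64(364), 96); 90 (np.int64(268), np.int64(364), 94); 98 (np.int64(269), np.int64(363), 95); 106 (np.int64(269), np.int64(363), 95); 114 (np.int64(269), np.int64(363), 95); 122 (np.int64(270), np.int64(362), 93); 130 (np.int64(270), np.int64(362), 93); 138 (np.int64(270), np.int64(362), 93); 146 (np.int64(271), np.int64(361), 91); 154 (np.int64(271), np.int64(361), 91); 162 (np.int64(271), np.int64(361), 91); 170 (np.int64(272), np.int64(360), 89); 178 (np.int64(272), np.int64(360), 89); 186 (np.int64(272), np.int64(373), 90); 194 (np.int64(272), np.int64(360), 89); 202 (np.int64(272), np.int64(360), 89); 210 (np.int64(272), np.int64(360), 89); 218 (np.int64(273), np.int64(359), 87); 226 (np.int64(276), np.int64(358), 83); 234 -; 242 -; 250 -; 
100 [206, 207, 209, 210, 246, 247, 248, 253, 254, 255, 256, 377, 378, 379, 380, 381, 382, 383, 384, 385, 386, 387, 423, 424, 425, 426, 427, 428, 429, 430, 431, 432, 433, 434, 435]
150 [212, 213, 249, 250, 251, 256, 257, 258, 374, 375, 376, 377, 378, 379, 380, 381, 382, 383, 384, 419, 420, 421, 422, 423, 424, 425, 426, 427, 428, 429, 430, 431, 438, 439]
200 [207, 208, 209, 210, 211, 212, 213, 214, 215, 216, 217, 218, 252, 253, 254, 255, 256, 257, 258, 259, 260, 261, 372, 373, 374, 375, 376, 377, 378, 379, 380, 381, 415, 416, 417, 418, 419, 420, 421, 422, 423, 424, 425, 426, 433, 434, 435, 436]
[26, 27, 28, 29, 30, 31, 32, 33, 34, 35, 36, 37, 38]
```

Emit:
drive_tool([
  {"tx":0.003,"ty":0,"tz":-0.003,"turn":0,"grip":1},
  {"tx":0.007,"ty":0,"tz":-0.004,"turn":0,"grip":1},
  {"tx":0.007,"ty":0,"tz":-0.005,"turn":0,"grip":1},
  {"tx":0.007,"ty":0,"tz":-0.006,"turn":0,"grip":-0.05},
  {"tx":0.007,"ty":0,"tz":-0.006,"turn":0,"grip":-0.05},
  {"tx":0.007,"ty":0,"tz":-0.006,"turn":0,"grip":-0.05},
  {"tx":0.007,"ty":0,"tz":-0.006,"turn":0,"grip":-0.05},
  {"tx":0.007,"ty":0,"tz":0.06,"turn":0,"grip":-0.05},
  {"tx":0.007,"ty":0,"tz":0.18,"turn":0,"grip":-0.05},
  {"tx":0.007,"ty":0,"tz":0.3,"turn":0,"grip":-0.05},
  {"tx":0.05,"ty":0.1,"tz":0.3,"turn":0.02,"grip":1},
  {"tx":0.15,"ty":0.9,"tz":0.3,"turn":0.035,"grip":1},
  {"tx":0.25,"ty":0.9,"tz":0.3,"turn":0.035,"grip":1},
  {"tx":0.34,"ty":0.9,"tz":0.3,"turn":0.035,"grip":1},
  {"tx":0.34,"ty":0.9,"tz":0.3,"turn":0.035,"grip":1},
  {"tx":0.34,"ty":0.9,"tz":0.3,"turn":0.035,"grip":1},
  {"tx":0.34,"ty":0.9,"tz":0.3,"turn":0.035,"grip":1},
  {"tx":0.34,"ty":0.9,"tz":0.3,"turn":0.035,"grip":1},
  {"tx":0.34,"ty":0.9,"tz":0.3,"turn":0.035,"grip":1},
  {"tx":0.34,"ty":0.9,"tz":0.3,"turn":0.035,"grip":1},
])

```text
clock: 21.35
position: [0.5423, 0.1167, 0.1511]
ee_rot: [-3.136, -0.002, -0.003]
force: [-0.6, -0.3, -0.5]
width: 0.007
```

Run:
```python
from h import *
s=observe();print(s["position"],s["ee_rot"],s["width"],s["force"])
C,im=shot("wrist","w15");green(C,im,.051,600)
```

```text
[0.54229663 0.11670783 0.15109852] [-3.13570320e+00 -1.50245269e-03 -2.97692374e-03] 0.006950984188793499 [-0.58619615 -0.27208418 -0.53576626]
[115, 223, 51, 33, 1503] x [0.4865 0.5164] y [0.2512 0.2908] rect [[501.448, 270.865], [29.965, 40.678], 0.146]
[442, 384, 97, 16, 1483] x [0.3298 0.3487] y [-0.1016 -0.0103] rect [[339.262, -55.094], [18.527, 95.001], 0.39]
```

Emit:
drive_tool([
  {"tx":0,"ty":0.387,"tz":0,"turn":0,"grip":1},
  {"tx":0,"ty":0.387,"tz":0,"turn":0,"grip":1},
  {"tx":0,"ty":0.387,"tz":0,"turn":0,"grip":1},
  {"tx":0,"ty":0.387,"tz":-0.1,"turn":0,"grip":1},
  {"tx":0,"ty":0.387,"tz":-0.2,"turn":0,"grip":1},
  {"tx":0,"ty":0.387,"tz":-0.258,"turn":0,"grip":1},
  {"tx":0,"ty":0.387,"tz":-0.258,"turn":0,"grip":1},
  {"tx":-0.025,"ty":0.387,"tz":-0.258,"turn":0,"grip":1},
  {"tx":-0.05,"ty":0.387,"tz":-0.258,"turn":0,"grip":1},
  {"tx":-0.075,"ty":0.387,"tz":-0.258,"turn":0,"grip":1},
  {"tx":-0.1,"ty":0.387,"tz":-0.258,"turn":0,"grip":1},
  {"tx":-0.125,"ty":0.387,"tz":-0.258,"turn":0,"grip":1},
  {"tx":-0.143,"ty":0.387,"tz":-0.258,"turn":0,"grip":1},
  {"tx":-0.157,"ty":0.387,"tz":-0.258,"turn":0,"grip":1},
  {"tx":-0.167,"ty":0.387,"tz":-0.258,"turn":0,"grip":1},
  {"tx":-0.175,"ty":0.387,"tz":-0.258,"turn":0,"grip":1},
  {"tx":-0.18,"ty":0.387,"tz":-0.258,"turn":0,"grip":1},
  {"tx":-0.184,"ty":0.387,"tz":-0.258,"turn":0,"grip":1},
  {"tx":-0.184,"ty":0.387,"tz":-0.1,"turn":0,"grip":0.5},
  {"tx":-0.184,"ty":0.387,"tz":0,"turn":0,"grip":-0.2},
])

```text
clock: 23.4
position: [0.4672, 0.2692, 0.1477]
ee_rot: [-3.138, 0.001, 0.004]
force: [0.8, 0.9, 0.7]
width: 0.13
```

Emit:
drive_tool([
  {"tx":-0.1,"ty":0,"tz":0.05,"turn":0,"grip":-0.3},
  {"tx":-0.255,"ty":0,"tz":0.05,"turn":0,"grip":-0.3},
  {"tx":-0.255,"ty":0,"tz":0.05,"turn":0,"grip":-0.3},
  {"tx":-0.255,"ty":0,"tz":0.05,"turn":0,"grip":-0.3},
  {"tx":-0.255,"ty":0,"tz":0.05,"turn":0,"grip":-0.3},
])

```text
clock: 23.9
position: [0.366, 0.2692, 0.1678]
ee_rot: [-3.138, 0.002, 0.003]
force: [-0.1, 0.4, -0.2]
width: 0.564
```

Run:
```python
from h import *
s=observe();print(s["position"],s["ee_rot"],s["width"],s["force"])
C,im=shot("wrist","w16");held(C,im)
print(unp(C,[(316,r) for r in (84,92,100,200,206,212)],.051).round(4)[:,:2].tolist())
g=cv2.cvtColor(im,cv2.COLOR_BGR2HSV);print([(r,g[r,320].tolist()) for r in range(78,100,2)],[(r,g[r,312].tolist()) for r in range(190,224,2)])
```

```text
[0.36604757 0.26917369 0.16778734] [-3.13824816e+00  1.60429506e-03  2.61663945e-03] 0.563710672290456 [-0.11586813  0.37243826 -0.18998222]
10 -; 18 -; 26 -; 34 -; 42 -; 50 -; 58 -; 66 -; 74 -; 82 -; 90 -; 98 -; 106 -; 114 (np.int64(288), np.int64(335), 48); 122 (np.int64(288), np.int64(334), 47); 130 (np.int64(288), np.int64(334), 47); 138 (np.int64(250), np.int64(333), 49); 146 (np.int64(257), np.int64(333), 51); 154 (np.int64(260), np.int64(332), 47); 162 (np.int64(240), np.int64(332), 53); 170 (np.int64(252), np.int64(332), 52); 178 -; 186 (np.int64(240), np.int64(356), 44); 194 (np.int64(240), np.int64(342), 59); 202 (np.int64(240), np.int64(342), 71); 210 (np.int64(240), np.int64(342), 103); 218 (np.int64(240), np.int64(342), 103); 226 (np.int64(240), np.int64(341), 93); 234 (np.int64(260), np.int64(341), 82); 242 (np.int64(256), np.int64(341), 86); 250 (np.int64(253), np.int64(341), 89); 
[[0.454, 0.2699], [0.4478, 0.2699], [0.4416, 0.27], [0.3558, 0.2701], [0.3502, 0.2701], [0.3446, 0.2701]]
[(78, [27, 10, 235]), (80, [27, 11, 235]), (82, [27, 11, 229]), (84, [30, 16, 226]), (86, [47, 34, 197]), (88, [61, 36, 250]), (90, [62, 41, 247]), (92, [63, 44, 247]), (94, [64, 44, 247]), (96, [63, 44, 247]), (98, [63, 43, 247])] [(190, [18, 39, 211]), (192, [17, 37, 211]), (194, [19, 39, 207]), (196, [19, 38, 209]), (198, [18, 36, 208]), (200, [18, 38, 210]), (202, [26, 38, 195]), (204, [61, 151, 169]), (206, [60, 148, 165]), (208, [61, 156, 165]), (210, [61, 156, 167]), (212, [62, 161, 165]), (214, [62, 156, 168]), (216, [61, 161, 165]), (218, [61, 161, 162]), (220, [61, 161, 165]), (222, [61, 162, 164])]
```

Emit:
drive_tool([
  {"tx":-0.01,"ty":0.008,"tz":-0.12,"turn":0,"grip":-0.3},
  {"tx":-0.01,"ty":0.008,"tz":-0.24,"turn":0,"grip":-0.3},
  {"tx":-0.01,"ty":0.008,"tz":-0.32,"turn":0,"grip":-0.3},
  {"tx":-0.01,"ty":0.008,"tz":-0.347,"turn":0,"grip":-0.3},
  {"tx":-0.01,"ty":0.008,"tz":-0.347,"turn":0,"grip":-0.3},
  {"tx":-0.01,"ty":0.008,"tz":-0.347,"turn":0,"grip":1},
  {"tx":-0.01,"ty":0.008,"tz":-0.347,"turn":0,"grip":1},
  {"tx":-0.01,"ty":0.008,"tz":-0.347,"turn":0,"grip":1},
  {"tx":-0.01,"ty":0.008,"tz":-0.347,"turn":0,"grip":1},
  {"tx":-0.01,"ty":0.008,"tz":-0.347,"turn":0,"grip":1},
  {"tx":-0.01,"ty":0.008,"tz":-0.32,"turn":0,"grip":1},
  {"tx":-0.01,"ty":0.008,"tz":-0.24,"turn":0,"grip":1},
  {"tx":-0.01,"ty":0.008,"tz":-0.12,"turn":0,"grip":1},
  {"tx":-0.01,"ty":0.008,"tz":0,"turn":0,"grip":1},
  {"tx":-0.01,"ty":0.008,"tz":0,"turn":0,"grip":1},
], newtons=50)

```text
clock: 25.45
position: [0.3643, 0.2748, 0.1737]
ee_rot: [-3.132, 0.002, -0.008]
force: [0.7, -0.3, -0.4]
width: 0.427
```

Run:
```python
from h import *
s=observe();print(s["position"],s["ee_rot"],s["width"],s["force"])
C,im=shot("wrist","w17");held(C,im)
```

```text
[0.36434818 0.27480567 0.17373836] [-3.13249096e+00  2.35966224e-03 -8.28766480e-03] 0.42743614244127415 [ 0.74081083 -0.25578528 -0.38535584]
10 -; 18 -; 26 -; 34 -; 42 -; 50 -; 58 (np.int64(253), np.int64(361), 49); 66 (np.int64(244), np.int64(361), 54); 74 (np.int64(251), np.int64(361), 60); 82 (np.int64(241), np.int64(360), 67); 90 (np.int64(243), np.int64(360), 65); 98 (np.int64(242), np.int64(360), 75); 106 (np.int64(240), np.int64(360), 81); 114 (np.int64(241), np.int64(360), 81); 122 (np.int64(243), np.int64(360), 86); 130 (np.int64(242), np.int64(360), 110); 138 (np.int64(240), np.int64(360), 118); 146 (np.int64(241), np.int64(359), 116); 154 (np.int64(240), np.int64(359), 119); 162 (np.int64(241), np.int64(361), 121); 170 (np.int64(240), np.int64(367), 124); 178 (np.int64(241), np.int64(390), 125); 186 (np.int64(240), np.int64(388), 127); 194 (np.int64(240), np.int64(359), 120); 202 (np.int64(240), np.int64(359), 120); 210 (np.int64(240), np.int64(359), 120); 218 (np.int64(240), np.int64(359), 120); 226 -; 234 -; 242 -; 250 -;
```

Emit:
drive_tool([
  {"tx":0,"ty":-0.1,"tz":0.0,"turn":-0.033,"grip":1},
  {"tx":0.05,"ty":-0.2,"tz":0.0,"turn":-0.033,"grip":1},
  {"tx":0.1,"ty":-0.3,"tz":0.0,"turn":-0.033,"grip":1},
  {"tx":0.119,"ty":-0.4,"tz":0.0,"turn":-0.033,"grip":1},
  {"tx":0.119,"ty":-0.5,"tz":0.0,"turn":-0.033,"grip":1},
  {"tx":0.119,"ty":-0.6,"tz":0.0,"turn":-0.033,"grip":1},
  {"tx":0.119,"ty":-0.7,"tz":0.0,"turn":-0.033,"grip":1},
  {"tx":0.119,"ty":-0.8,"tz":0.0,"turn":-0.033,"grip":1},
  {"tx":0.119,"ty":-0.9,"tz":0.0,"turn":-0.033,"grip":1},
  {"tx":0.119,"ty":-1,"tz":0.0,"turn":-0.033,"grip":1},
  {"tx":0.119,"ty":-1,"tz":0.0,"turn":-0.033,"grip":1},
  {"tx":0.119,"ty":-1,"tz":0.0,"turn":-0.033,"grip":1},
])

```text
clock: 26.7
position: [0.41, -0.1268, 0.1701]
ee_rot: [-3.134, 0.061, -0.001]
force: [0.1, 1.5, -0.6]
width: 0.427
```

Run:
```python
from h import *
s=observe();print(s["position"],s["ee_rot"],s["width"],s["force"])
C,im=shot("wrist","w18");held(C,im)
```

```text
[ 0.40995575 -0.12680092  0.17012861] [-3.13354183e+00  6.10103817e-02 -8.63486256e-04] 0.4274733142478346 [ 0.13590144  1.50468785 -0.57090346]
10 -; 18 -; 26 -; 34 -; 42 -; 50 -; 58 (np.int64(262), np.int64(360), 81); 66 (np.int64(263), np.int64(360), 83); 74 (np.int64(263), np.int64(360), 98); 82 (np.int64(261), np.int64(360), 88); 90 (np.int64(260), np.int64(360), 99); 98 (np.int64(260), np.int64(360), 97); 106 (np.int64(262), np.int64(360), 97); 114 (np.int64(265), np.int64(359), 95); 122 (np.int64(266), np.int64(359), 94); 130 (np.int64(266), np.int64(359), 94); 138 (np.int64(265), np.int64(359), 94); 146 (np.int64(263), np.int64(359), 94); 154 (np.int64(265), np.int64(359), 94); 162 (np.int64(268), np.int64(359), 92); 170 (np.int64(269), np.int64(359), 91); 178 (np.int64(269), np.int64(359), 91); 186 (np.int64(270), np.int64(359), 90); 194 (np.int64(270), np.int64(359), 90); 202 (np.int64(271), np.int64(359), 89); 210 (np.int64(271), np.int64(374), 90); 218 (np.int64(272), np.int64(359), 88); 226 -; 234 -; 242 -; 250 -;
```

Emit:
drive_tool([
  {"tx":0.005,"ty":-0.112,"tz":0,"turn":-0.022,"grip":1},
  {"tx":0.005,"ty":-0.112,"tz":-0.1,"turn":-0.022,"grip":1},
  {"tx":0.005,"ty":-0.112,"tz":-0.2,"turn":-0.022,"grip":1},
  {"tx":0.005,"ty":-0.112,"tz":-0.27,"turn":-0.022,"grip":1},
  {"tx":0.005,"ty":-0.112,"tz":-0.31,"turn":-0.022,"grip":1},
  {"tx":0.005,"ty":-0.112,"tz":-0.32,"turn":-0.022,"grip":1},
  {"tx":0.005,"ty":-0.112,"tz":-0.328,"turn":-0.022,"grip":1},
  {"tx":0.005,"ty":-0.112,"tz":-0.335,"turn":-0.022,"grip":1},
  {"tx":0.005,"ty":-0.112,"tz":-0.342,"turn":-0.022,"grip":1},
  {"tx":0.005,"ty":-0.112,"tz":-0.348,"turn":-0.022,"grip":1},
  {"tx":0.005,"ty":-0.112,"tz":-0.348,"turn":-0.022,"grip":1},
  {"tx":0.005,"ty":-0.112,"tz":-0.348,"turn":-0.022,"grip":1},
])

```text
clock: 27.95
position: [0.4124, -0.1707, 0.0313]
ee_rot: [-3.133, 0.094, -0.002]
force: [-0.4, -0.1, -1.6]
width: 0.424
```

Run:
```python
from h import *
s=observe();print(s["position"],s["ee_rot"],s["width"],s["force"])
C,im=shot("wrist","w19");cv2.imwrite("pics/c19.png",cv2.resize(im[:330,140:500],None,fx=1.8,fy=1.8))
```

```text
[ 0.41239333 -0.17065843  0.0312967 ] [-3.13270018e+00  9.39332629e-02 -2.20247520e-03] 0.4240256636517946 [-0.3983145  -0.07405066 -1.58242408]
```

View pics/c19.png

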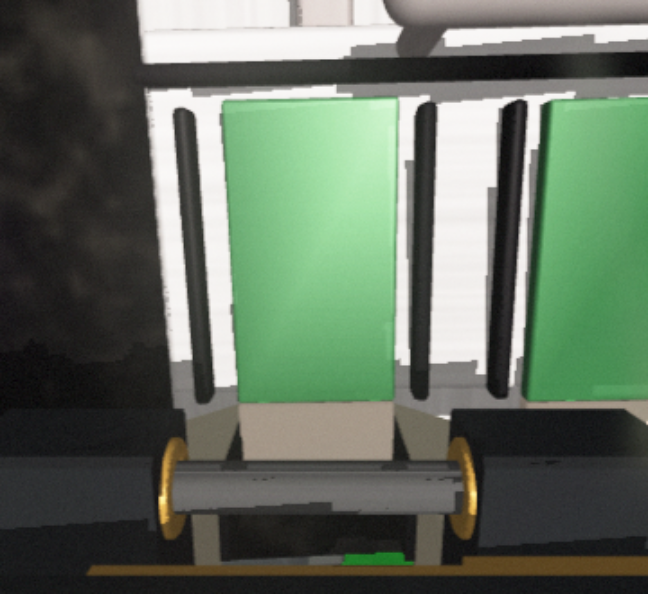

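Emit:
drive_tool([
  {"tx":-0.005,"ty":0.003,"tz":-0.003,"turn":0,"grip":1},
  {"tx":-0.005,"ty":0.003,"tz":-0.005,"turn":0,"grip":1},
  {"tx":-0.005,"ty":0.003,"tz":-0.005,"turn":0,"grip":-0.05},
  {"tx":-0.005,"ty":0.003,"tz":-0.005,"turn":0,"grip":-0.05},
  {"tx":-0.005,"ty":0.003,"tz":-0.005,"turn":0,"grip":-0.05},
  {"tx":-0.005,"ty":0.003,"tz":-0.005,"turn":0,"grip":-0.05},
  {"tx":-0.005,"ty":0.003,"tz":0.06,"turn":0,"grip":-0.05},
  {"tx":-0.005,"ty":0.003,"tz":0.18,"turn":0,"grip":-0.05},
  {"tx":-0.02,"ty":-0.1,"tz":0.3,"turn":0.02,"grip":1},
  {"tx":-0.02,"ty":-0.19,"tz":0.4,"turn":0.02,"grip":1},
  {"tx":-0.02,"ty":-0.19,"tz":0.4,"turn":0.02,"grip":1},
  {"tx":-0.02,"ty":-0.19,"tz":0.4,"turn":0.02,"grip":1},
  {"tx":-0.02,"ty":-0.19,"tz":0.4,"turn":0.02,"grip":1},
])

```text
clock: 29.3
position: [0.404, -0.246, 0.1907]
ee_rot: [-3.133, 0.061, -0.001]
force: [0.5, 0.2, -0.8]
width: 0.138
```

Run:
```python
from h import *
s=observe();print(s["position"],s["ee_rot"],s["width"],s["force"])
C,im=shot("wrist","w20");green(C,im,.051,1000);cv2.imwrite("pics/c20.png",cv2.resize(im[:240,190:450],None,fx=2.5,fy=2.5))
```

```text
[ 0.40401718 -0.24598654  0.19066122] [-3.13289437e+00  6.13307185e-02 -1.15246342e-03] 0.13797713559102318 [ 0.53615385  0.15154232 -0.81650605]
[304, 0, 336, 257, 48408] x [0.327  0.5502] y [-0.5472 -0.2435] rect [[438.208, -399.903], [331.729, 230.396], 87.628]
[210, 81, 48, 80, 3414] x [0.4297 0.4992] y [-0.1915 -0.1528] rect [[464.379, -172.167], [38.888, 70.162], 87.618]
[294, 85, 43, 75, 1724] x [0.4274 0.4862] y [-0.2637 -0.2266] rect [[460.309, -245.859], [38.315, 65.695], 87.794]
[373, 90, 47, 76, 2327] x [0.4191 0.4794] y [-0.3382 -0.2994] rect [[452.458, -319.143], [39.194, 66.971], 87.803]
[59, 223, 146, 33, 3598] x [0.3364 0.3687] y [-0.122  0.014] rect [[352.084, -57.491], [148.024, 33.817], 89.971]
[72, 285, 89, 35, 2458] x [0.2621 0.3028] y [-0.0704  0.0172] rect [[282.178, -28.888], [93.962, 41.267], 88.063]
[465, 285, 96, 35, 3090] x [0.247  0.2876] y [-0.492  -0.3981] rect [[267.859, -444.721], [96.54, 40.751], 88.063]
[452, 384, 87, 16, 1352] x [0.1395 0.1629] y [-0.4873 -0.3927] rect [[151.193, -440.1], [96.823, 21.405], 88.197]
```

View pics/c20.png

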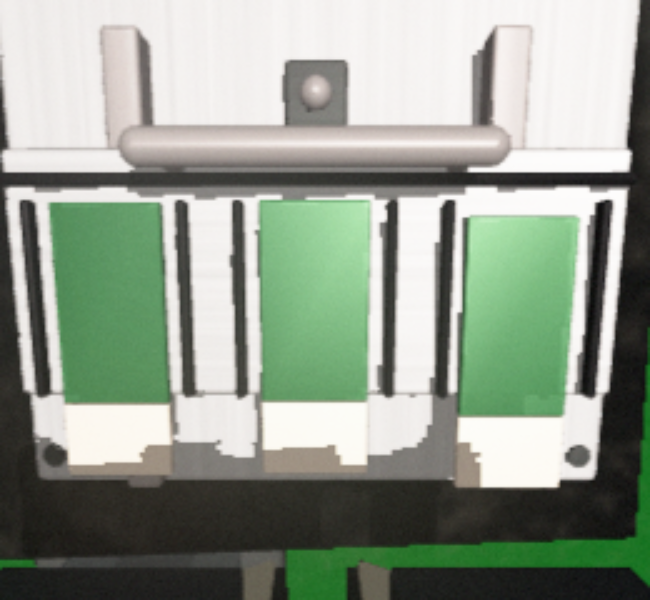

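Run:
```python
from h import *
C,_=load("w20");f=lambda L:np.array(L)/2.5+[190,0]
g=lambda n,L,z:print(n,unp(C,f(L),z).round(4)[:,:2].tolist())
g("rear 2,1,0",[(105,203),(315,200),(522,216)],.051)
g("front",[(118,474),(315,471),(508,488)],.051)
g("bedfront L, mid, R",[(30,392),(205,393),(600,396)],.045)
g("lip base/front top",[(40,186),(590,186)],.045)
g("fence ends front 6",[(43,393),(188,393),(240,393),(388,393),(443,394),(588,394)],.054)
g("bar L R",[(125,146),(508,146)],.084)
```

```text
rear 2,1,0 [[0.4992, -0.174], [0.4972, -0.2481], [0.489, -0.3208]]
front [[0.4008, -0.1684], [0.3991, -0.2442], [0.3896, -0.3182]]
bedfront L, mid, R [[0.4329, -0.1364], [0.4299, -0.2033], [0.4229, -0.3536]]
lip base/front top [[0.5064, -0.1498], [0.4985, -0.3462]]
fence ends front 6 [[0.4335, -0.1446], [0.4314, -0.1984], [0.4307, -0.2177], [0.4285, -0.2724], [0.4274, -0.2927], [0.4253, -0.3461]]
bar L R [[0.5125, -0.1904], [0.5077, -0.3081]]
```

All three plates lie flat in their pockets; plates 2, 1, 0 deviate by about +1, +3 and −3 mm along x. I nudge plate 0 in by ~2.5 mm with closed fingers, then prepare to push the bar.

Emit:
drive_tool([
  {"tx":-0.122,"ty":-0.184,"tz":0,"turn":0,"grip":1},
  {"tx":-0.122,"ty":-0.184,"tz":0,"turn":0,"grip":1},
  {"tx":-0.122,"ty":-0.184,"tz":-0.1,"turn":0,"grip":1},
  {"tx":-0.122,"ty":-0.184,"tz":-0.22,"turn":0,"grip":1},
  {"tx":-0.122,"ty":-0.184,"tz":-0.34,"turn":0,"grip":1},
  {"tx":-0.122,"ty":-0.184,"tz":-0.367,"turn":0,"grip":1},
  {"tx":-0.122,"ty":-0.184,"tz":-0.367,"turn":0,"grip":1},
  {"tx":-0.1,"ty":-0.184,"tz":-0.367,"turn":0,"grip":1},
  {"tx":-0.09,"ty":-0.184,"tz":-0.367,"turn":0,"grip":1},
  {"tx":-0.082,"ty":-0.184,"tz":-0.367,"turn":0,"grip":1},
  {"tx":-0.076,"ty":-0.184,"tz":-0.367,"turn":0,"grip":1},
  {"tx":-0.072,"ty":-0.184,"tz":-0.367,"turn":0,"grip":1},
  {"tx":-0.07,"ty":-0.184,"tz":-0.367,"turn":0,"grip":1},
  {"tx":-0.07,"ty":-0.184,"tz":-0.367,"turn":0,"grip":1},
  {"tx":-0.085,"ty":-0.184,"tz":-0.367,"turn":0,"grip":1},
  {"tx":-0.1,"ty":-0.184,"tz":-0.3,"turn":0,"grip":1},
  {"tx":-0.1,"ty":-0.184,"tz":-0.18,"turn":0,"grip":1},
  {"tx":-0.02,"ty":-0.1,"tz":-0.05,"turn":0,"grip":1},
  {"tx":0,"ty":0,"tz":0,"turn":0,"grip":1},
  {"tx":0,"ty":0,"tz":0,"turn":0,"grip":1},
])

```text
clock: 31.35
position: [0.4063, -0.2422, 0.1932]
ee_rot: [-3.133, 0.053, -0.007]
force: [0.5, 0.4, 0.6]
width: 0.005
```

Run:
```python
from h import *
s=observe();print(s["position"],s["ee_rot"],s["width"],s["force"])
C,im=shot("wrist","w21");green(C,im,.051,1000)
```

```text
[ 0.4062994  -0.24215106  0.19316947] [-3.13306507  0.05297138 -0.00693512] 0.005492657292370375 [0.50979695 0.39793198 0.58808715]
[304, 0, 336, 258, 47476] x [0.329  0.5548] y [-0.5462 -0.2967] rect [[441.167, -397.152], [334.217, 233.405], 87.892]
[216, 84, 46, 79, 3317] x [0.4298 0.4991] y [-0.1915 -0.1528] rect [[464.37, -172.102], [38.798, 70.32], 87.597]
[377, 92, 47, 77, 2401] x [0.4189 0.4818] y [-0.3383 -0.2996] rect [[453.08, -319.113], [39.114, 68.86], 87.892]
[299, 103, 42, 59, 1377] x [0.4277 0.4749] y [-0.2641 -0.2267] rect [[454.207, -245.41], [37.842, 53.373], 89.127]
[59, 224, 147, 32, 4143] x [0.3365 0.3688] y [-0.1243  0.0193] rect [[353.775, -52.784], [149.136, 33.748], 88.252]
[72, 285, 91, 35, 2357] x [0.2631 0.3031] y [-0.0681  0.0223] rect [[282.49, -25.268], [96.649, 41.437], 88.369]
[440, 285, 121, 35, 3956] x [0.2497 0.2906] y [-0.4903 -0.3696] rect [[270.722, -429.564], [124.051, 40.924], 88.369]
[435, 384, 104, 16, 1554] x [0.1419 0.1648] y [-0.486  -0.3733] rect [[153.603, -428.801], [117.065, 21.436], 88.536]
```

Emit:
drive_tool([
  {"tx":-0.128,"ty":-0.193,"tz":0,"turn":0,"grip":1},
  {"tx":-0.128,"ty":-0.193,"tz":0,"turn":0,"grip":1},
  {"tx":-0.128,"ty":-0.193,"tz":-0.1,"turn":0,"grip":1},
  {"tx":-0.128,"ty":-0.193,"tz":-0.22,"turn":0,"grip":1},
  {"tx":-0.128,"ty":-0.193,"tz":-0.34,"turn":0,"grip":1},
  {"tx":-0.128,"ty":-0.193,"tz":-0.372,"turn":0,"grip":1},
  {"tx":-0.11,"ty":-0.193,"tz":-0.372,"turn":0,"grip":1},
  {"tx":-0.095,"ty":-0.193,"tz":-0.372,"turn":0,"grip":1},
  {"tx":-0.085,"ty":-0.193,"tz":-0.372,"turn":0,"grip":1},
  {"tx":-0.078,"ty":-0.193,"tz":-0.372,"turn":0,"grip":1},
  {"tx":-0.072,"ty":-0.193,"tz":-0.372,"turn":0,"grip":1},
  {"tx":-0.067,"ty":-0.193,"tz":-0.372,"turn":0,"grip":1},
  {"tx":-0.063,"ty":-0.193,"tz":-0.372,"turn":0,"grip":1},
  {"tx":-0.063,"ty":-0.193,"tz":-0.372,"turn":0,"grip":1},
])

```text
clock: 32.8
position: [0.381, -0.3193, 0.0441]
ee_rot: [-3.133, 0.052, -0.006]
force: [-0.3, 0.1, 0.7]
width: 0.004
```

Emit:
drive_tool([
  {"tx":-0.02,"ty":0,"tz":0,"turn":0,"grip":1},
  {"tx":-0.03,"ty":0,"tz":0.1,"turn":0,"grip":1},
  {"tx":-0.03,"ty":0,"tz":0.2,"turn":0,"grip":1},
  {"tx":0,"ty":0.1,"tz":0.36,"turn":0,"grip":1},
  {"tx":0.06,"ty":0.19,"tz":0.37,"turn":0,"grip":1},
  {"tx":0.06,"ty":0.19,"tz":0.37,"turn":0,"grip":1},
  {"tx":0.06,"ty":0.19,"tz":0.37,"turn":0,"grip":1},
  {"tx":0.06,"ty":0.19,"tz":0.37,"turn":0,"grip":1},
])

```text
clock: 33.6
position: [0.4037, -0.244, 0.1913]
ee_rot: [-3.133, 0.052, -0.004]
force: [-0.1, -0.4, 0.2]
width: 0.002
```

Run:
```python
from h import *
s=observe();print(s["position"],s["ee_rot"],s["width"],s["force"])
C,im=shot("wrist","w22");green(C,im,.051,1000)
```

```text
[ 0.40374084 -0.24399067  0.1913354 ] [-3.13328955  0.05227228 -0.00381519] 0.0022032624017099024 [-0.06731913 -0.43629768  0.18725889]
[304, 0, 336, 257, 47934] x [0.3271 0.5515] y [-0.5462 -0.2855] rect [[439.045, -398.165], [332.38, 230.924], 87.922]
[213, 81, 47, 79, 3364] x [0.43   0.4987] y [-0.1916 -0.1529] rect [[464.294, -172.155], [39.034, 69.514], 87.756]
[297, 84, 42, 76, 1559] x [0.4271 0.4873] y [-0.264  -0.2267] rect [[460.593, -245.747], [38.275, 66.695], 88.123]
[375, 91, 47, 74, 2305] x [0.4203 0.4808] y [-0.338  -0.2993] rect [[452.794, -318.901], [39.06, 65.382], 88.064]
[58, 222, 148, 34, 4427] x [0.3344 0.3686] y [-0.1267  0.0159] rect [[352.62, -55.588], [147.761, 35.681], 88.272]
[72, 285, 89, 35, 2287] x [0.2612 0.3011] y [-0.0689  0.0189] rect [[280.625, -27.331], [94.035, 41.266], 88.386]
[440, 285, 121, 35, 3958] x [0.2481 0.2888] y [-0.491  -0.3709] rect [[269.021, -430.536], [123.418, 40.788], 88.386]
[435, 384, 104, 16, 1554] x [0.1406 0.1634] y [-0.4869 -0.3748] rect [[152.244, -429.985], [116.557, 21.386], 88.548]
```

Emit:
drive_tool([
  {"tx":0.12,"ty":-0.01,"tz":0,"turn":0,"grip":1},
  {"tx":0.16,"ty":-0.01,"tz":-0.1,"turn":0,"grip":1},
  {"tx":0.16,"ty":-0.01,"tz":-0.2,"turn":0,"grip":1},
  {"tx":0.16,"ty":-0.01,"tz":-0.29,"turn":0,"grip":1},
  {"tx":0.16,"ty":-0.01,"tz":-0.308,"turn":0,"grip":1},
  {"tx":0.18,"ty":-0.01,"tz":-0.308,"turn":0,"grip":1},
  {"tx":0.2,"ty":-0.01,"tz":-0.308,"turn":0,"grip":1},
  {"tx":0.21,"ty":-0.011,"tz":-0.308,"turn":0,"grip":1},
  {"tx":0.218,"ty":-0.011,"tz":-0.308,"turn":0,"grip":1},
  {"tx":0.226,"ty":-0.012,"tz":-0.308,"turn":0,"grip":1},
  {"tx":0.235,"ty":-0.012,"tz":-0.308,"turn":0,"grip":1},
  {"tx":0.245,"ty":-0.013,"tz":-0.308,"turn":0,"grip":1},
  {"tx":0.255,"ty":-0.013,"tz":-0.308,"turn":0,"grip":1},
  {"tx":0.265,"ty":-0.014,"tz":-0.308,"turn":0,"grip":1},
  {"tx":0.275,"ty":-0.014,"tz":-0.308,"turn":0,"grip":1},
  {"tx":0.285,"ty":-0.015,"tz":-0.308,"turn":0,"grip":1},
  {"tx":0.295,"ty":-0.015,"tz":-0.308,"turn":0,"grip":1},
  {"tx":0.305,"ty":-0.016,"tz":-0.308,"turn":0,"grip":1},
  {"tx":0.315,"ty":-0.016,"tz":-0.308,"turn":0,"grip":1},
  {"tx":0.315,"ty":-0.016,"tz":-0.308,"turn":0,"grip":1},
])

```text
clock: 35.65
position: [0.5304, -0.2507, 0.0679]
ee_rot: [-3.133, 0.053, -0.004]
force: [-0.4, 0.5, 0.2]
width: 0.002
```

Run:
```python
from h import *
s=observe();print(s["position"],s["width"],s["force"])
C,im=shot("wrist","w23");green(C,im,.051,1000)
```

```text
[ 0.53035939 -0.25067449  0.06786504] 0.0016906033815987233 [-0.37564034  0.53398403  0.24664698]
[499, 0, 141, 256, 28179] x [0.5134 0.6444] y [-0.4307 -0.358 ] rect [[578.401, -397.281], [79.974, 135.736], 89.99]
[154, 223, 51, 33, 1242] x [0.5177 0.5375] y [-0.1824 -0.1552] rect [[527.693, -169.609], [29.285, 20.269], 88.181]
[491, 285, 70, 35, 2214] x [0.4673 0.4908] y [-0.3966 -0.3577] rect [[479.368, -377.068], [40.039, 23.829], 88.351]
```

Emit:
drive_tool([
  {"tx":0.008,"ty":0,"tz":0,"turn":0,"grip":1},
  {"tx":0.014,"ty":0,"tz":0,"turn":0,"grip":1},
  {"tx":0.02,"ty":0,"tz":0,"turn":0,"grip":1},
  {"tx":0.026,"ty":-0.001,"tz":0,"turn":0,"grip":1},
  {"tx":0.032,"ty":-0.001,"tz":0,"turn":0,"grip":1},
  {"tx":0.038,"ty":-0.001,"tz":0,"turn":0,"grip":1},
  {"tx":0.044,"ty":-0.002,"tz":0,"turn":0,"grip":1},
  {"tx":0.05,"ty":-0.002,"tz":0,"turn":0,"grip":1},
  {"tx":0.053,"ty":-0.002,"tz":0,"turn":0,"grip":1},
  {"tx":0.053,"ty":-0.002,"tz":0,"turn":0,"grip":1},
])

```text
clock: 36.7
position: [0.5472, -0.2514, 0.0675]
ee_rot: [-3.132, 0.055, 0.008]
force: [-15.6, 2.3, 12.0]
width: 0.007
```

Run:
```python
from h import *
s=observe();print(s["position"],s["width"],s["force"])
C,im=shot("wrist","w24");green(C,im,.051,1000)
```

```text
[ 0.54717823 -0.25142963  0.06745375] 0.0065058071839962425 [-15.60530967   2.30720483  11.96401508]
[498, 0, 142, 256, 28336] x [0.5302 0.6606] y [-0.4308 -0.3582] rect [[594.895, -397.409], [135.191, 79.978], 0.015]
[153, 223, 51, 33, 1215] x [0.5346 0.5545] y [-0.1825 -0.1559] rect [[544.604, -170.075], [28.804, 20.303], 88.143]
[490, 285, 71, 35, 2241] x [0.4839 0.5076] y [-0.3972 -0.3578] rect [[496.048, -377.403], [40.397, 23.934], 88.331]
```

Emit:
drive_tool([
  {"tx":-0.03,"ty":0,"tz":0,"turn":0,"grip":1},
  {"tx":-0.1,"ty":0,"tz":0,"turn":0,"grip":1},
  {"tx":-0.15,"ty":0,"tz":0.1,"turn":0,"grip":1},
  {"tx":-0.2,"ty":0,"tz":0.2,"turn":0,"grip":1},
  {"tx":-0.2,"ty":0,"tz":0.32,"turn":0,"grip":1},
  {"tx":-0.2,"ty":0,"tz":0.4,"turn":0,"grip":1},
  {"tx":-0.2,"ty":0,"tz":0.4,"turn":0,"grip":1},
  {"tx":-0.2,"ty":0,"tz":0.4,"turn":0,"grip":1},
])

```text
clock: 37.55
position: [0.4682, -0.2516, 0.2283]
ee_rot: [-3.133, 0.055, 0.003]
force: [0.1, 0.5, -1.5]
width: 0.006
```

Run:
```python
from h import *
s=observe();print(s["position"],s["ee_rot"],s["width"],s["force"])
C,im=shot("wrist","w25");green(C,im,.051,1000);cv2.imwrite("pics/c25.png",cv2.resize(im[:240,170:470],None,fx=2.5,fy=2.5))
```

```text
[ 0.46823793 -0.25158808  0.22833694] [-3.13316621  0.05469793  0.00326393] 0.005590472279977736 [ 0.10311416  0.46297361 -1.49953784]
[426, 0, 214, 257, 50745] x [0.3725 0.6251] y [-0.5906 -0.3727] rect [[497.979, -489.022], [237.493, 264.065], 89.952]
[221, 96, 41, 70, 2616] x [0.482  0.5514] y [-0.1934 -0.1549] rect [[516.673, -174.124], [38.876, 70.223], 87.662]
[294, 96, 38, 69, 1684] x [0.4802 0.5468] y [-0.2664 -0.2288] rect [[514.672, -248.104], [38.117, 68.875], 88.043]
[364, 106, 40, 64, 1818] x [0.4725 0.5306] y [-0.3399 -0.3018] rect [[504.592, -320.95], [38.942, 64.423], 88.05]
[72, 285, 109, 35, 2921] x [0.2992 0.3435] y [-0.0771  0.0451] rect [[320.085, -18.684], [129.82, 46.648], 88.299]
[440, 285, 121, 35, 3951] x [0.283  0.3291] y [-0.5292 -0.3939] rect [[306.657, -461.079], [139.02, 46.068], 88.299]
[435, 384, 104, 16, 1554] x [0.1611 0.1872] y [-0.5249 -0.3983] rect [[174.457, -460.648], [131.526, 24.257], 88.463]
```

View pics/c25.png

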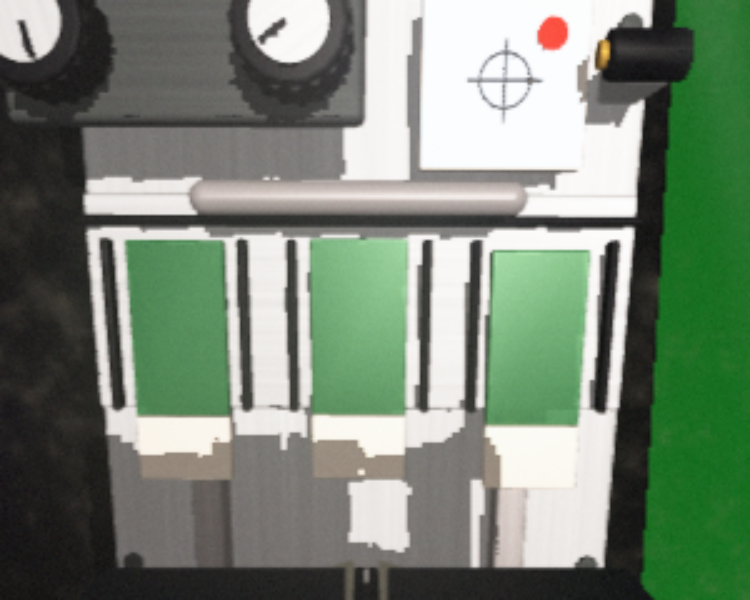

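Run:
```python
from h import *
C,_=load("w25");f=lambda L:np.array(L)/2.5+[170,0]
g=lambda n,L,z:print(n,unp(C,f(L),z).round(4)[:,:2].tolist())
g("bedfront",[(105,408),(622,408)],.045)
g("lip front base",[(95,228),(630,228)],.045)
g("base front",[(120,568),(600,568)],.012)
g("bar ends",[(192,197),(526,198)],.084)
g("rear 2,1,0",[(175,240),(360,239),(540,251)],.051)
g("front",[(186,480),(358,478),(535,488)],.051)
g("mark,spot",[(505,79),(553,33)],.040)
g("knobs",[(22,20),(288,18)],.117)
g("mount front edge",[(12,121),(362,122)],.087)
```

```text
bedfront [[0.4838, -0.1378], [0.4762, -0.3605]]
lip front base [[0.5578, -0.1427], [0.55, -0.3601]]
base front [[0.3979, -0.1242], [0.3901, -0.3637]]
bar ends [[0.5647, -0.1916], [0.56, -0.3106]]
rear 2,1,0 [[0.5517, -0.1763], [0.5494, -0.2506], [0.5422, -0.3227]]
front [[0.4521, -0.1713], [0.4505, -0.246], [0.4435, -0.3227]]
mark,spot [[0.6079, -0.3097], [0.6235, -0.3282]]
knobs [[0.6138, -0.1518], [0.6113, -0.2321]]
mount front edge [[0.5914, -0.1321], [0.5866, -0.2532]]
```

The carriage is at about 0.052, on the edge of the detent but not home. The plates sit well in their pockets. I push again, a bit higher on the bar and further.

Emit:
drive_tool([
  {"tx":0.08,"ty":0,"tz":-0.1,"turn":0,"grip":1},
  {"tx":0.08,"ty":0,"tz":-0.2,"turn":0,"grip":1},
  {"tx":0.08,"ty":0,"tz":-0.3,"turn":0,"grip":1},
  {"tx":0.08,"ty":0,"tz":-0.38,"turn":0,"grip":1},
  {"tx":0.12,"ty":0,"tz":-0.393,"turn":0,"grip":1},
  {"tx":0.16,"ty":0,"tz":-0.393,"turn":0,"grip":1},
  {"tx":0.18,"ty":0,"tz":-0.393,"turn":0,"grip":1},
  {"tx":0.19,"ty":0,"tz":-0.393,"turn":0,"grip":1},
  {"tx":0.195,"ty":0,"tz":-0.393,"turn":0,"grip":1},
  {"tx":0.2,"ty":0,"tz":-0.393,"turn":0,"grip":1},
  {"tx":0.205,"ty":0,"tz":-0.393,"turn":0,"grip":1},
  {"tx":0.21,"ty":0,"tz":-0.393,"turn":0,"grip":1},
  {"tx":0.213,"ty":0,"tz":-0.393,"turn":0,"grip":1},
  {"tx":0.213,"ty":0,"tz":-0.393,"turn":0,"grip":1},
])

```text
clock: 39.0
position: [0.5471, -0.2514, 0.0696]
ee_rot: [-3.131, 0.057, 0.022]
force: [-15.9, 0.8, 12.0]
width: 0.005
```

Run:
```python
from h import *
s=observe();print(s["position"],s["ee_rot"],s["force"],s["ft_torque"],s["joint_efforts"])
```

```text
[ 0.54708057 -0.25138452  0.06959196] [-3.13105837  0.05714085  0.02173854] [-15.92370413   0.84169587  12.00657412] [0.43979188 3.48775718 0.04051205] [-3.10498707e+00 -6.56777787e+01 -3.97814959e+00 -3.17513287e+01
 -5.96756972e-01 -5.85394844e+00 -8.19663978e-05]
```

Emit:
drive_tool([
  {"tx":-0.05,"ty":0,"tz":0,"turn":0,"grip":1},
  {"tx":-0.05,"ty":0,"tz":0.08,"turn":0,"grip":1},
  {"tx":-0.05,"ty":0,"tz":0.08,"turn":0,"grip":1},
  {"tx":-0.02,"ty":0,"tz":0.08,"turn":0,"grip":1},
  {"tx":0.0,"ty":0,"tz":0.08,"turn":0,"grip":1},
  {"tx":0.01,"ty":0,"tz":0.08,"turn":0,"grip":1},
  {"tx":0.015,"ty":0,"tz":0.08,"turn":0,"grip":1},
  {"tx":0.02,"ty":0,"tz":0.08,"turn":0,"grip":1},
  {"tx":0.02,"ty":0,"tz":0.08,"turn":0,"grip":1},
])

```text
clock: 39.9
position: [0.5551, -0.2513, 0.1012]
ee_rot: [-3.131, 0.057, 0.023]
force: [1.1, 0.7, -0.3]
width: 0.008
```

Run:
```python
from h import *
s=observe();print(s["position"],s["ee_rot"],s["force"],s["ft_torque"])
n=cam("side");S=get_image("side")[:,:,::-1];cv2.imwrite("pics/s26.png",S)
```

```text
[ 0.55509747 -0.25127569  0.10119817] [-3.13087085  0.0569575   0.02262497] [ 1.13586885  0.65475335 -0.26066899] [-0.04375093 -0.01305388  0.02823458]
```

Emit:
drive_tool([
  {"tx":-0.05,"ty":0,"tz":0,"turn":0,"grip":1},
  {"tx":-0.06,"ty":0,"tz":-0.03,"turn":0,"grip":1},
  {"tx":-0.06,"ty":0,"tz":-0.055,"turn":0,"grip":1},
  {"tx":-0.05,"ty":0,"tz":-0.055,"turn":0,"grip":1},
  {"tx":-0.03,"ty":0,"tz":-0.055,"turn":0,"grip":1},
  {"tx":-0.02,"ty":0,"tz":-0.055,"turn":0,"grip":1},
  {"tx":-0.01,"ty":0,"tz":-0.055,"turn":0,"grip":1},
  {"tx":0.0,"ty":0,"tz":-0.055,"turn":0,"grip":1},
  {"tx":0.008,"ty":0,"tz":-0.055,"turn":0,"grip":1},
  {"tx":0.012,"ty":0,"tz":-0.055,"turn":0,"grip":1},
  {"tx":0.012,"ty":0,"tz":-0.055,"turn":0,"grip":1},
])

```text
clock: 41.05
position: [0.5482, -0.2512, 0.0788]
ee_rot: [-3.128, 0.061, 0.057]
force: [-41.5, 6.2, 35.0]
width: 0.007
```

Run:
```python
from h import *
s=observe();print(s["position"],s["ee_rot"],s["force"],s["ft_torque"])
C,im=shot("wrist","w27");green(C,im,.051,800)
```

```text
[ 0.54816901 -0.25118318  0.07876391] [-3.12805273  0.06110083  0.05712342] [-41.51481453   6.17223169  34.99024675] [1.28501657 9.25433274 0.10317492]
[490, 0, 150, 256, 30531] x [0.5241 0.6621] y [-0.4408 -0.3596] rect [[592.614, -403.654], [89.846, 143.389], 89.998]
[164, 217, 46, 39, 1257] x [0.5293 0.555 ] y [-0.181  -0.1557] rect [[541.901, -169.564], [28.005, 25.972], 87.974]
[424, 223, 42, 33, 984] x [0.5234 0.5453] y [-0.3412 -0.3187] rect [[534.444, -328.996], [24.805, 21.762], 88.025]
[481, 285, 80, 35, 2540] x [0.4736 0.4997] y [-0.4069 -0.3592] rect [[486.936, -382.963], [49.207, 26.317], 88.247]
[435, 384, 104, 16, 1314] x [0.4031 0.418 ] y [-0.4062 -0.3344] rect [[410.88, -369.885], [73.93, 14.22], 88.507]
```

Hard block at x≈0.548 with 41 N: I back off at once and use the saved frames, with the fixed tile as reference, to find where the carriage is.

Emit:
drive_tool([
  {"tx":-0.03,"ty":0,"tz":0,"turn":0,"grip":1},
  {"tx":-0.1,"ty":0,"tz":0,"turn":0,"grip":1},
  {"tx":-0.1,"ty":0,"tz":0.15,"turn":0,"grip":1},
  {"tx":-0.1,"ty":0,"tz":0.3,"turn":0,"grip":1},
  {"tx":-0.1,"ty":0,"tz":0.3,"turn":0,"grip":1},
  {"tx":-0.1,"ty":0,"tz":0.3,"turn":0,"grip":1},
])

```text
clock: 41.7
position: [0.5112, -0.2519, 0.2031]
ee_rot: [-3.131, 0.061, 0.045]
force: [0.5, -0.6, -0.2]
width: 0.004
```

```bash
cat >> h.py <<'E'
def spot(C,im):
    g=cv2.cvtColor(im,cv2.COLOR_BGR2HSV);m=(cv2.inRange(g,(0,120,120),(8,255,255))|cv2.inRange(g,(172,120,120),(179,255,255)))
    n,l,st,ce=cv2.connectedComponentsWithStats(m);i=1+np.argmax(st[1:,4]);return ce[i],st[i,4],unp(C,ce[i],.040)[0]
E
python3 - <<'E'
from h import *
s=observe();print(s["position"],s["ee_rot"],s["force"])
shot("wrist","w28")
for n in ("w3","w20","w24","w25","w27","w28"):
    C,im=load(n)
    try: print(n,"spot",[np.round(v,4).tolist() for v in spot(C,im)])
    except Exception as e: print(n,e)
C,im=load("w28");green(C,im,.051,800)
a=load("w24")[1];b=load("w28")[1];cv2.imwrite("pics/c28.png",np.hstack([cv2.resize(a[:330,120:520],None,fx=1,fy=1.3),cv2.resize(b[:330,120:520],None,fx=1,fy=1.3)]))
E
```

```text
[ 0.51123112 -0.25185075  0.20310625] [-3.13096976  0.0605667   0.0451444 ] [ 0.5351534  -0.56768369 -0.1701001 ]
w3 spot [[358.6129, 3.9839], 62, [0.6237, -0.3276, 0.04]]
w20 attempt to get argmax of an empty sequence
w24 spot [[451.4447, 87.7985], 407, [0.6241, -0.3276, 0.04]]
w25 spot [[390.7016, 12.879], 124, [0.6238, -0.3277, 0.04]]
w27 spot [[445.7258, 87.7769], 372, [0.6242, -0.3276, 0.04]]
w28 spot [[396.0791, 50.4964], 139, [0.6239, -0.3277, 0.04]]
[433, 0, 207, 257, 48666] x [0.422  0.6555] y [-0.5655 -0.3711] rect [[537.994, -475.509], [212.945, 244.261], 89.985]
[217, 137, 44, 71, 2788] x [0.4822 0.5515] y [-0.1938 -0.1545] rect [[517.071, -174.206], [39.431, 70.824], 87.409]
[294, 137, 40, 71, 2735] x [0.4803 0.5495] y [-0.2671 -0.2288] rect [[514.429, -248.015], [38.555, 70.583], 87.802]
[367, 141, 44, 70, 2778] x [0.4736 0.5428] y [-0.3405 -0.3015] rect [[508.188, -321.066], [39.102, 69.897], 87.835]
[440, 285, 121, 35, 3994] x [0.3371 0.3815] y [-0.5106 -0.3843] rect [[359.807, -447.123], [130.108, 43.936], 88.15]
[74, 292, 112, 28, 2264] x [0.3531 0.3848] y [-0.0935  0.0271] rect [[368.651, -35.195], [127.932, 32.882], 89.981]
[435, 384, 104, 16, 1555] x [0.2194 0.2449] y [-0.5089 -0.3894] rect [[232.458, -448.259], [124.027, 23.615], 88.35]
```

Run:
```python
from h import *
s=observe();print(np.round(s["joints"],3),R.from_rotvec(s["ee_rot"]).as_matrix()[:,2].round(4))
C,im=load("w28");f=cv2.resize(im[:250,150:480],None,fx=2.3,fy=2.3);cv2.imwrite("pics/c28.png",f)
# does edge green of plate2 in w24 coincide with the plate rear or an occluder?
for n in("w24","w27"):
    C,im=load(n);print(n,prj(C,[[.5515,-.174,.051],[.5547,-.174,.051],[.5635,-.20,.088],[.5575,-.2,.082],[.5635,-.2,.076]]).round(1).tolist(),[im[r,180].tolist() for r in range(206,232,3)])
```

```text
[ 0.468  0.394 -0.143  1.708  0.062  1.078 -1.305] [-0.0319  0.0116 -0.9994]
w24 [[183.8, 228.1], [183.0, 222.9], [203.3, 231.4], [209.2, 238.3], [211.8, 222.3]] [[98, 102, 105], [26, 25, 25], [31, 31, 29], [29, 32, 31], [80, 81, 83], [97, 98, 101], [42, 60, 41], [73, 116, 65], [68, 115, 60]]
w27 [[192.1, 221.9], [191.3, 217.1], [211.8, 225.8], [217.1, 232.1], [219.1, 217.0]] [[29, 32, 33], [26, 30, 30], [53, 54, 54], [100, 101, 104], [44, 63, 41], [71, 117, 61], [68, 118, 63], [66, 115, 60], [68, 115, 59]]
```

Camera measurements on the fixed spot agree to 0.5 mm, so the carriage is in the detent zone and springs back about 3 mm. Something fixed, probably the gripper body near the mirror mount, stops the hand. I turn the gripper 90° and push the bar's right part, clear of the mount.

Emit:
drive_tool([
  {"tx":-0.06,"ty":-0.098,"tz":0.0,"turn":0.14,"grip":1},
  {"tx":-0.06,"ty":-0.098,"tz":0.0,"turn":0.28,"grip":1},
  {"tx":-0.06,"ty":-0.098,"tz":0.0,"turn":0.42,"grip":1},
  {"tx":-0.06,"ty":-0.098,"tz":0.0,"turn":0.56,"grip":1},
  {"tx":-0.06,"ty":-0.098,"tz":0.0,"turn":0.7,"grip":1},
  {"tx":-0.06,"ty":-0.098,"tz":0.0,"turn":0.84,"grip":1},
  {"tx":-0.06,"ty":-0.098,"tz":0.0,"turn":0.98,"grip":1},
  {"tx":-0.06,"ty":-0.098,"tz":0.0,"turn":1.0,"grip":1},
  {"tx":-0.06,"ty":-0.098,"tz":0.0,"turn":1.0,"grip":1},
])

```text
clock: 42.65
position: [0.4858, -0.2904, 0.1998]
ee_rot: [2.748, 1.511, -0.053]
force: [0.5, 0.6, -0.9]
width: 0.008
```

Emit:
drive_tool([
  {"tx":0,"ty":0,"tz":0.0,"turn":0.14,"grip":1},
  {"tx":0,"ty":0,"tz":0.0,"turn":0.28,"grip":1},
  {"tx":0,"ty":0,"tz":0.0,"turn":0.42,"grip":1},
  {"tx":0,"ty":0,"tz":0.0,"turn":0.5,"grip":1},
  {"tx":0,"ty":0,"tz":0.0,"turn":0.5,"grip":1},
])

```text
clock: 43.15
position: [0.4857, -0.2904, 0.1994]
ee_rot: [2.26, 2.163, -0.049]
force: [-0.2, -0.1, -0.4]
width: 0.005
```

Run:
```python
from h import *
s=observe();print(s["position"],s["ee_rot"],np.round(s["joints"],3),R.from_rotvec(s["ee_rot"]).as_matrix()[:,[0,2]].T.round(4).tolist(),s["force"])
```

```text
[ 0.48567909 -0.2904079   0.19942117] [ 2.2597948   2.16318459 -0.04885063] [ 0.763  0.407 -0.464  1.73   0.243  1.059  0.167] [[0.0435, 0.9986, -0.0315], [-0.0136, -0.0309, -0.9994]] [-0.19894714 -0.0796634  -0.41092815]
```

Emit:
drive_tool([
  {"tx":0.04,"ty":0,"tz":-0.1,"turn":0,"grip":1},
  {"tx":0.04,"ty":0,"tz":-0.2,"turn":0,"grip":1},
  {"tx":0.04,"ty":0,"tz":-0.3,"turn":0,"grip":1},
  {"tx":0.04,"ty":0,"tz":-0.322,"turn":0,"grip":1},
  {"tx":0.07,"ty":0,"tz":-0.322,"turn":0,"grip":1},
  {"tx":0.09,"ty":0,"tz":-0.322,"turn":0,"grip":1},
  {"tx":0.105,"ty":0,"tz":-0.322,"turn":0,"grip":1},
  {"tx":0.115,"ty":0,"tz":-0.322,"turn":0,"grip":1},
  {"tx":0.121,"ty":0,"tz":-0.322,"turn":0,"grip":1},
  {"tx":0.126,"ty":0,"tz":-0.322,"turn":0,"grip":1},
  {"tx":0.13,"ty":0,"tz":-0.322,"turn":0,"grip":1},
  {"tx":0.134,"ty":0,"tz":-0.322,"turn":0,"grip":1},
  {"tx":0.138,"ty":0,"tz":-0.322,"turn":0,"grip":1},
  {"tx":0.138,"ty":0,"tz":-0.322,"turn":0,"grip":1},
])

```text
clock: 44.55
position: [0.5396, -0.2905, 0.0705]
ee_rot: [2.261, 2.164, -0.052]
force: [-5.4, 1.3, 4.0]
width: 0.007
```

Emit:
drive_tool([
  {"tx":0.006,"ty":0,"tz":0,"turn":0,"grip":1},
  {"tx":0.01,"ty":0,"tz":0,"turn":0,"grip":1},
  {"tx":0.014,"ty":0,"tz":0,"turn":0,"grip":1},
  {"tx":0.014,"ty":0,"tz":0,"turn":0,"grip":1},
])

```text
clock: 44.95
position: [0.5399, -0.2906, 0.0704]
ee_rot: [2.268, 2.167, -0.063]
force: [-20.5, 3.1, 17.9]
width: 0.003
```

Emit:
drive_tool([
  {"tx":-0.03,"ty":0,"tz":0,"turn":0,"grip":1},
  {"tx":-0.04,"ty":0,"tz":0.12,"turn":0,"grip":1},
  {"tx":-0.04,"ty":0,"tz":0.12,"turn":0,"grip":1},
  {"tx":0.08,"ty":0,"tz":0.12,"turn":0,"grip":1},
  {"tx":0.155,"ty":0,"tz":0.12,"turn":0,"grip":1},
  {"tx":0.155,"ty":0,"tz":0.12,"turn":0,"grip":1},
  {"tx":0.155,"ty":0,"tz":0.0,"turn":0,"grip":1},
  {"tx":0.155,"ty":0,"tz":0.0,"turn":0,"grip":1},
  {"tx":0.14,"ty":0,"tz":0,"turn":0,"grip":1},
  {"tx":0.13,"ty":0,"tz":0,"turn":0,"grip":1},
  {"tx":0.125,"ty":0,"tz":0,"turn":0,"grip":1},
  {"tx":0.12,"ty":0,"tz":0,"turn":0,"grip":1},
  {"tx":0.117,"ty":0,"tz":0,"turn":0,"grip":1},
  {"tx":0.117,"ty":0,"tz":0,"turn":0,"grip":1},
])

```text
clock: 46.35
position: [0.5867, -0.2907, 0.0709]
ee_rot: [2.268, 2.167, -0.062]
force: [0.0, 0.0, -0.4]
width: 0.004
```

Run:
```python
from h import *
s=observe();print(s["position"],s["ee_rot"],s["force"])
C,im=shot("wrist","w29");green(C,im,.051,800);print(spot(C,im))
```

```text
[ 0.58669109 -0.29074819  0.07087279] [ 2.26771977  2.1665989  -0.06247726] [ 0.03519157  0.03602082 -0.44826869]
[94, 0, 148, 61, 8472] x [0.4822 0.5523] y [-0.1939 -0.1661] rect [[517.211, -180.451], [27.258, 71.869], 86.962]
[120, 128, 131, 70, 8503] x [0.4805 0.5489] y [-0.2671 -0.2279] rect [[514.552, -247.836], [39.318, 69.988], 87.458]
[607, 173, 33, 63, 1089] x [0.7538 0.7712] y [-0.2992 -0.2656] rect [[759.418, -283.965], [17.232, 38.181], 13.31]
[142, 286, 51, 20, 922] x [0.4728 0.5032] y [-0.3394 -0.3254] rect [[488.066, -332.763], [14.108, 31.207], 88.255]Traceback (most recent call last):
  File "<stdin>", line 3, in <module>
  File "h.py", line 38, in spot
    n,l,st,ce=cv2.connectedComponentsWithStats(m);i=1+np.argmax(st[1:,4]);return ce[i],st[i,4],unp(C,ce[i],.040)[0]
                                                      ~~~~~~~~~^^^^^^^^^^
    return _wrapfunc(a, 'argmax', axis=axis, out=out, **kwds)
    return bound(*args, **kwds)
ValueError: attempt to get argmax of an empty sequence
```

Emit:
drive_tool([
  {"tx":-0.003,"ty":0,"tz":0,"turn":0,"grip":1},
  {"tx":-0.005,"ty":0,"tz":0,"turn":0,"grip":1},
  {"tx":-0.007,"ty":0,"tz":0,"turn":0,"grip":1},
  {"tx":-0.007,"ty":0,"tz":0,"turn":0,"grip":1},
])

```text
clock: 46.8
position: [0.5843, -0.2906, 0.0708]
ee_rot: [2.267, 2.167, -0.062]
force: [1.6, -0.3, 0.6]
width: 0.004
```

Emit:
drive_tool([
  {"tx":-0.002,"ty":0,"tz":0,"turn":0,"grip":1},
  {"tx":-0.004,"ty":0,"tz":0,"turn":0,"grip":1},
  {"tx":-0.004,"ty":0,"tz":0,"turn":0,"grip":1},
])

```text
clock: 47.1
position: [0.5838, -0.2905, 0.0712]
ee_rot: [2.266, 2.166, -0.059]
force: [5.7, -0.5, -1.5]
width: 0.005
```

Run:
```python
from h import *
s=observe();print(s["position"],s["ee_rot"],s["force"])
C,im=shot("wrist","w30");green(C,im,.051,800)
```

```text
[ 0.5838353  -0.29053698  0.07116239] [ 2.26578724  2.16585102 -0.05924239] [ 5.71803174 -0.4680854  -1.50421333]
[100, 0, 148, 61, 8501] x [0.482 0.552] y [-0.1939 -0.1661] rect [[517.025, -180.369], [27.211, 71.74], 87.034]
[124, 128, 133, 69, 8593] x [0.4803 0.5493] y [-0.267  -0.2279] rect [[514.766, -247.417], [38.853, 70.704], 87.753]
[0, 158, 22, 76, 885] x [0.3912 0.4056] y [-0.2843 -0.2434] rect [[403.643, -264.821], [48.148, 12.426], 71.03]
[609, 176, 31, 60, 961] x [0.7528 0.7693] y [-0.2993 -0.2673] rect [[758.09, -284.713], [16.278, 36.616], 13.376]
[146, 286, 47, 20, 847] x [0.4725 0.5003] y [-0.3393 -0.3253] rect [[486.431, -332.649], [14.104, 28.47], 88.182]
```

The carriage holds against a 5.7 N pull without moving and always rests at the same place, so it is home in its detent. Next is the right-hand knob.

Emit:
drive_tool([
  {"tx":0.03,"ty":0,"tz":0,"turn":0,"grip":1},
  {"tx":0.03,"ty":0,"tz":0.1,"turn":0,"grip":1},
  {"tx":0.03,"ty":0,"tz":0.22,"turn":0,"grip":0.2},
  {"tx":0.069,"ty":0.146,"tz":0.22,"turn":0,"grip":-0.3},
  {"tx":0.069,"ty":0.146,"tz":0.22,"turn":0,"grip":-0.3},
  {"tx":0.069,"ty":0.146,"tz":0.22,"turn":0,"grip":-0.3},
  {"tx":0.069,"ty":0.146,"tz":0.22,"turn":0,"grip":-0.3},
  {"tx":0.069,"ty":0.146,"tz":0.22,"turn":0,"grip":-0.3},
])

```text
clock: 47.95
position: [0.6104, -0.2338, 0.1584]
ee_rot: [2.268, 2.164, -0.062]
force: [0.6, 0.3, 1.0]
width: 0.475
```

```bash
cat >> h.py <<'E'
def mark(C,im,p=(.6079,-.3097)):
    """Refine mark: warp the tile to a metric patch (0.25 mm/px), fit the ring by Hough."""
    n=200;xs=p[0]+.025-np.arange(n)*.00025;ys=p[1]+.025-np.arange(n)*.00025
    X,Y=np.meshgrid(xs,ys,indexing="ij");uv=prj(C,np.c_[X.ravel(),Y.ravel(),np.full(n*n,.040)]).reshape(n,n,2).astype(np.float32)
    g=cv2.cvtColor(cv2.remap(im,uv[...,0],uv[...,1],cv2.INTER_LINEAR),cv2.COLOR_BGR2GRAY)
    a,b=np.meshgrid(np.arange(61)-30,np.arange(61)-30);k=(np.abs(np.hypot(a,b)*1.0-40)<1)
    K=np.zeros((131,131),np.float32);cv2.circle(K,(65,65),40,1,2);cv2.line(K,(5,65),(125,65),1,2);cv2.line(K,(65,5),(65,125),1,2);K/=K.sum()
    r=cv2.filter2D((g<140).astype(np.float32),-1,K)
    i,j=np.unravel_index(r[60:140,60:140].argmax(),(80,80));return xs[i+60],ys[j+60],r[60:140,60:140].max()
E
python3 - <<'E'
from h import *
s=observe();print(s["position"],s["ee_rot"],s["width"],s["force"])
for n in("w24","w25","w27","w28"):
    C,im=load(n);print(n,np.round(mark(C,im),4))
C,im=load("w28");g=cv2.cvtColor(im,cv2.COLOR_BGR2GRAY)
c=cv2.HoughCircles(cv2.medianBlur(g,3)[:140],cv2.HOUGH_GRADIENT,1,40,param1=120,param2=16,minRadius=12,maxRadius=45)
print(np.round(c,1) if c is not None else None, prj(C,[[.6113,-.2321,.117],[.6138,-.1518,.117]]).round(1))
if c is not None: print(unp(C,c[0][:,:2],.117).round(4).tolist())
E
```

```text
[ 0.61037266 -0.233788    0.15844229] [ 2.26826594  2.16441225 -0.06217973] 0.4748053845835401 [0.56064056 0.32554532 1.04973546]
w24 [ 0.6084 -0.3089  0.8465]
w25 [ 0.6174 -0.3194  0.1273]
w27 [ 0.6084 -0.3089  0.83  ]
w28 [ 0.6079 -0.3087  0.1383]
[[[277.5  62.5  33.8]
  [302.5  96.5  37.8]
  [166.5  57.5  15.8]
  [372.5  94.5  38.9]
  [428.5  65.5  15.2]
  [ 55.5  30.5  33.2]]] [[284.   60.2]
 [170.1  61.3]]
[[0.61, -0.2274, 0.117], [0.5864, -0.2438, 0.117], [0.6164, -0.1497, 0.117], [0.5858, -0.2943, 0.117], [0.6037, -0.3333, 0.117], [0.6366, -0.076, 0.117]]
```

Emit:
drive_tool([
  {"tx":0.002,"ty":0.004,"tz":0,"turn":0,"grip":-0.35},
  {"tx":0.002,"ty":0.004,"tz":0,"turn":0,"grip":-0.35},
  {"tx":0.002,"ty":0.004,"tz":-0.06,"turn":0,"grip":-0.35},
  {"tx":0.002,"ty":0.004,"tz":-0.12,"turn":0,"grip":-0.35},
  {"tx":0.002,"ty":0.004,"tz":-0.16,"turn":0,"grip":-0.35},
  {"tx":0.002,"ty":0.004,"tz":-0.16,"turn":0,"grip":-0.35},
  {"tx":0.002,"ty":0.004,"tz":-0.16,"turn":0,"grip":1},
  {"tx":0.002,"ty":0.004,"tz":-0.16,"turn":0,"grip":1},
  {"tx":0.002,"ty":0.004,"tz":-0.16,"turn":0,"grip":1},
  {"tx":0.002,"ty":0.004,"tz":-0.16,"turn":0,"grip":1},
  {"tx":0.002,"ty":0.004,"tz":-0.16,"turn":0,"grip":1},
  {"tx":0.002,"ty":0.004,"tz":-0.16,"turn":0,"grip":1},
], newtons=25)

```text
clock: 49.15
position: [0.6114, -0.2323, 0.0954]
ee_rot: [2.268, 2.164, -0.062]
force: [-2.0, 1.0, 7.1]
width: 0.384
```

Emit:
drive_tool([
  {"tx":0,"ty":0,"tz":0.003,"turn":-0.12,"grip":1},
  {"tx":0,"ty":0,"tz":0.003,"turn":-0.24,"grip":1},
  {"tx":0,"ty":0,"tz":0.003,"turn":-0.36,"grip":1},
  {"tx":0,"ty":0,"tz":0.003,"turn":-0.48,"grip":1},
  {"tx":0,"ty":0,"tz":0.003,"turn":-0.6,"grip":1},
  {"tx":0,"ty":0,"tz":0.003,"turn":-0.72,"grip":1},
  {"tx":0,"ty":0,"tz":0.003,"turn":-0.84,"grip":1},
  {"tx":0,"ty":0,"tz":0.003,"turn":-0.96,"grip":1},
  {"tx":0,"ty":0,"tz":0.003,"turn":-1,"grip":1},
  {"tx":0,"ty":0,"tz":0.003,"turn":-1,"grip":1},
])

```text
clock: 50.15
position: [0.6117, -0.2323, 0.0956]
ee_rot: [-3.039, -0.738, 0.058]
force: [5.2, -1.6, -13.2]
width: 0.387
```

```bash
cat >> h.py <<'E'
def yaw():
    x=R.from_rotvec(observe()["ee_rot"]).as_matrix()[:,0];return np.degrees(np.arctan2(x[1],x[0]))
E
python3 - <<'E'
from h import *
s=observe();print(s["position"],yaw(),s["force"],s["ft_torque"],s["width"],np.round(s["joints"],3))
for n in("scene","wrist"):
    C,im=shot(n,"k1"+n)
    try:print(n,spot(C,im))
    except Exception as e:print(n,"no spot")
C,im=load("w28");
E
```

```text
[ 0.61174894 -0.23228529  0.09563467] 27.309003291788244 [  5.18668759  -1.55863275 -13.23302584] [-0.53054536 -1.44978069 -0.02837143] 0.3869313951648215 [ 0.382  0.632 -0.163  1.586  0.123  0.973 -0.918]
scene (array([157.81553398, 216.40776699]), np.int32(206), array([0.89275796, 0.35971007, 0.04      ]))
wrist no spot
```

Emit:
drive_tool([
  {"tx":0,"ty":0,"tz":0,"turn":-0.12,"grip":1},
  {"tx":0,"ty":0,"tz":0,"turn":-0.24,"grip":1},
  {"tx":0,"ty":0,"tz":0,"turn":-0.36,"grip":1},
  {"tx":0,"ty":0,"tz":0,"turn":-0.48,"grip":1},
  {"tx":0,"ty":0,"tz":0,"turn":-0.6,"grip":1},
  {"tx":0,"ty":0,"tz":0,"turn":-0.72,"grip":1},
  {"tx":0,"ty":0,"tz":0,"turn":-0.84,"grip":1},
  {"tx":0,"ty":0,"tz":0,"turn":-0.96,"grip":1},
  {"tx":0,"ty":0,"tz":0,"turn":-1,"grip":1},
  {"tx":0,"ty":0,"tz":0,"turn":-1,"grip":1},
])

```text
clock: 51.25
position: [0.612, -0.2326, 0.0956]
ee_rot: [-2.987, 0.871, 0.038]
force: [2.9, -3.1, -6.3]
width: 0.387
```

Emit:
drive_tool([
  {"tx":0,"ty":0,"tz":0,"turn":-0.1,"grip":1},
  {"tx":0,"ty":0,"tz":0,"turn":-0.2,"grip":1},
  {"tx":0,"ty":0,"tz":0,"turn":-0.255,"grip":1},
  {"tx":0,"ty":0,"tz":0,"turn":-0.255,"grip":1},
])

```text
clock: 51.65
position: [0.612, -0.2327, 0.0956]
ee_rot: [-2.843, 1.258, 0.031]
force: [2.3, -2.4, -4.8]
width: 0.384
```

```bash
cat >> h.py <<'E'
def spot2(n,f):
    C,im=shot(n,f);T=cv2.cvtColor(im,cv2.COLOR_BGR2HSV);m=(cv2.inRange(T,(0,90,110),(9,255,255))|cv2.inRange(T,(170,90,110),(179,255,255)))
    k,l,st,ce=cv2.connectedComponentsWithStats(m);out=[]
    for i in range(1,k):
        p=unp(C,ce[i],.040)[0]
        if st[i,4]>=3 and abs(p[0]-.608)<.045 and abs(p[1]+.309)<.045: out.append((int(st[i,4]),ce[i].round(1).tolist(),p[:2].round(4).tolist()))
    return out
E
python3 - <<'E'
from h import *
s=observe();print(s["position"],yaw(),s["force"],s["ft_torque"],s["width"],np.round(s["joints"],3))
for n in("scene","side","wrist"): print(n,spot2(n,"k2"+n))
E
```

```text
[ 0.61199142 -0.23274874  0.09555923] -47.72695941386238 [ 2.30920459 -2.36963806 -4.84617438] [-0.53201313 -0.3907759  -0.00496396] 0.3843003607589055 [ 0.201  0.616  0.156  1.625 -0.155  0.929 -1.981]
scene []
side [(6, [353.5, 281.0], [0.6055, -0.3295])]
wrist [(307, [426.1, 110.5], [0.6055, -0.3278])]
```

Run:
```python
from h import *
C,im=load("k2wrist");print(mark(C,im,(.6084,-.3089)))
cv2.imwrite("pics/k2c.png",cv2.resize(im[20:220,300:520],None,fx=3,fy=3))
```

```text
(np.float64(0.6084), np.float64(-0.30915), np.float32(0.83551276))
```

Emit:
drive_tool([
  {"tx":0,"ty":0,"tz":0,"turn":0.1,"grip":1},
  {"tx":0,"ty":0,"tz":0,"turn":0.2,"grip":1},
  {"tx":0,"ty":0,"tz":0,"turn":0.26,"grip":1},
  {"tx":0,"ty":0,"tz":0,"turn":0.26,"grip":1},
  {"tx":0,"ty":0,"tz":0,"turn":0.26,"grip":1},
])

```text
clock: 52.3
position: [0.612, -0.2326, 0.0955]
ee_rot: [-2.99, 0.861, 0.038]
force: [2.4, -1.5, -5.1]
width: 0.39
```

Run:
```python
from h import *
s=observe();print(s["position"],yaw(),s["force"],s["width"])
print(spot2("wrist","k3"));C,im=load("k3");print(mark(C,im,(.6084,-.3089)))
```

```text
[ 0.61199829 -0.23260636  0.09554421] -32.09499599339111 [ 2.41621071 -1.45693344 -5.14008346] 0.3895987321454145
[(279, [445.4, 140.5], [0.6077, -0.3278])]
(np.float64(0.6084), np.float64(-0.30915), np.float32(0.8148658))
```

Emit:
drive_tool([
  {"tx":0,"ty":0,"tz":0,"turn":0,"grip":-0.3},
  {"tx":0,"ty":0,"tz":0,"turn":0,"grip":-0.3},
  {"tx":0,"ty":0,"tz":0,"turn":0,"grip":-0.3},
  {"tx":0,"ty":0,"tz":0,"turn":0,"grip":-0.3},
  {"tx":0,"ty":0,"tz":0.1,"turn":0,"grip":-0.3},
  {"tx":0,"ty":0,"tz":0.16,"turn":0,"grip":-0.3},
  {"tx":0.008,"ty":0.1,"tz":0.16,"turn":0,"grip":-0.3},
  {"tx":0.008,"ty":0.2,"tz":0.16,"turn":0,"grip":-0.3},
  {"tx":0.008,"ty":0.2,"tz":0.16,"turn":0,"grip":-0.3},
  {"tx":0.008,"ty":0.2,"tz":0.1,"turn":0,"grip":-0.3},
  {"tx":0.008,"ty":0.2,"tz":0.03,"turn":0,"grip":-0.3},
  {"tx":0.008,"ty":0.2,"tz":0.0,"turn":0,"grip":-0.3},
  {"tx":0.008,"ty":0.2,"tz":0.0,"turn":0,"grip":-0.3},
  {"tx":0.008,"ty":0.2,"tz":0.0,"turn":0,"grip":1},
  {"tx":0.008,"ty":0.2,"tz":0.0,"turn":0,"grip":1},
  {"tx":0.008,"ty":0.2,"tz":0.0,"turn":0,"grip":1},
  {"tx":0.008,"ty":0.2,"tz":0.0,"turn":0,"grip":1},
  {"tx":0.008,"ty":0.2,"tz":0.0,"turn":0,"grip":1},
  {"tx":0.008,"ty":0.2,"tz":0.0,"turn":0,"grip":1},
])

```text
clock: 54.25
position: [0.6157, -0.1531, 0.0965]
ee_rot: [-2.99, 0.861, 0.036]
force: [-0.8, -0.7, 6.5]
width: 0.384
```

Emit:
drive_tool([
  {"tx":0,"ty":0,"tz":0,"turn":0.12,"grip":1},
  {"tx":0,"ty":0,"tz":0,"turn":0.24,"grip":1},
  {"tx":0,"ty":0,"tz":0,"turn":0.36,"grip":1},
  {"tx":0,"ty":0,"tz":0,"turn":0.48,"grip":1},
  {"tx":0,"ty":0,"tz":0,"turn":0.6,"grip":1},
  {"tx":0,"ty":0,"tz":0,"turn":0.72,"grip":1},
  {"tx":0,"ty":0,"tz":0,"turn":0.84,"grip":1},
  {"tx":0,"ty":0,"tz":0,"turn":0.96,"grip":1},
  {"tx":0,"ty":0,"tz":0,"turn":1,"grip":1},
  {"tx":0,"ty":0,"tz":0,"turn":1,"grip":1},
])

```text
clock: 55.25
position: [0.6156, -0.1522, 0.0966]
ee_rot: [-3.033, -0.754, 0.055]
force: [-1.6, 2.3, 1.2]
width: 0.385
```

Run:
```python
from h import *
s=observe();print(s["position"],yaw(),s["force"],s["width"],np.round(s["joints"],3))
for n in("wrist","side","scene"):print(spot2(n,"k4"+n))
```

```text
[ 0.61557391 -0.15221545  0.09656945] 27.946554724494096 [-1.6137987   2.3096981   1.20944257] 0.3851342929167416 [ 0.278  0.604 -0.182  1.64   0.125  0.948 -1.032]
[(8, [513.0, 310.6], [0.6128, -0.3217])]
[(4, [353.5, 279.5], [0.606, -0.3215])]
[]
```

Emit:
drive_tool([
  {"tx":0,"ty":0,"tz":0,"turn":0.12,"grip":1},
  {"tx":0,"ty":0,"tz":0,"turn":0.24,"grip":1},
  {"tx":0,"ty":0,"tz":0,"turn":0.36,"grip":1},
  {"tx":0,"ty":0,"tz":0,"turn":0.48,"grip":1},
  {"tx":0,"ty":0,"tz":0,"turn":0.6,"grip":1},
  {"tx":0,"ty":0,"tz":0,"turn":0.72,"grip":1},
  {"tx":0,"ty":0,"tz":0,"turn":0.84,"grip":1},
  {"tx":0,"ty":0,"tz":0,"turn":0.96,"grip":1},
  {"tx":0,"ty":0,"tz":0,"turn":1,"grip":1},
  {"tx":0,"ty":0,"tz":0,"turn":1,"grip":1},
])

```text
clock: 56.4
position: [0.6148, -0.1519, 0.0965]
ee_rot: [2.26, 2.177, -0.061]
force: [-4.6, 3.5, 4.5]
width: 0.388
```

Emit:
drive_tool([
  {"tx":0,"ty":0,"tz":0,"turn":0.1,"grip":1},
  {"tx":0,"ty":0,"tz":0,"turn":0.2,"grip":1},
  {"tx":0,"ty":0,"tz":0,"turn":0.25,"grip":1},
  {"tx":0,"ty":0,"tz":0,"turn":0.25,"grip":1},
  {"tx":0,"ty":0,"tz":0,"turn":0.25,"grip":1},
])

```text
clock: 56.9
position: [0.6146, -0.1519, 0.0965]
ee_rot: [1.957, 2.447, -0.06]
force: [-2.9, 3.0, 3.6]
width: 0.387
```

Run:
```python
from h import *
s=observe();print(s["position"],yaw(),s["force"],s["width"],np.round(s["joints"],3))
for n in("wrist","side","scene"):print(spot2(n,"k5"+n))
```

```text
[ 0.6145961  -0.1519175   0.09654533] 102.71689191361672 [-2.90450933  2.98192206  3.57267581] 0.386830892297794 [ 0.459  0.633 -0.494  1.652  0.391  0.969  0.037]
[]
[(4, [353.5, 277.5], [0.6067, -0.3106])]
[]
```

Emit:
drive_tool([
  {"tx":0,"ty":0,"tz":0,"turn":0,"grip":-0.3},
  {"tx":0,"ty":0,"tz":0,"turn":0,"grip":-0.3},
  {"tx":0,"ty":0,"tz":0,"turn":0,"grip":-0.3},
  {"tx":0,"ty":0,"tz":0,"turn":0,"grip":-0.3},
  {"tx":0,"ty":0,"tz":0.12,"turn":0,"grip":-0.3},
  {"tx":0,"ty":0,"tz":0.24,"turn":0,"grip":-0.3},
  {"tx":0,"ty":-0.52,"tz":0.26,"turn":0,"grip":-0.3},
  {"tx":0,"ty":-0.52,"tz":0.26,"turn":0,"grip":-0.3},
  {"tx":0,"ty":-0.52,"tz":0.26,"turn":0,"grip":-0.3},
  {"tx":0,"ty":-0.52,"tz":0.26,"turn":0,"grip":-0.3},
  {"tx":0,"ty":-0.52,"tz":0.26,"turn":0,"grip":-0.3},
  {"tx":0,"ty":-0.52,"tz":0.26,"turn":0,"grip":-0.3},
])

```text
clock: 58.25
position: [0.6136, -0.363, 0.1999]
ee_rot: [1.961, 2.443, -0.062]
force: [-0.2, 1.0, 0.1]
width: 0.647
```

Run:
```python
from h import *
s=observe();print(s["position"],yaw(),s["width"])
print(spot2("wrist","k6"));C,im=load("k6");print(mark(C,im,(.6084,-.3089)))
green(C,im,.051,800)
print(prj(C,[[.6084,-.309,.04]]))
```

```text
[ 0.61360384 -0.3630003   0.19985851] 102.51620988447468 0.6468377200350811
[(130, [327.1, 123.8], [0.6081, -0.3116])]
(np.float64(0.6081500000000001), np.float64(-0.3094), np.float32(0.57604957))
[0, 0, 418, 256, 42966] x [0.302 0.696] y [-0.4829 -0.2646] rect [[508.421, -388.451], [250.635, 412.652], 86.11]
[154, 0, 67, 52, 2902] x [0.4435 0.4961] y [-0.2722 -0.2335] rect [[469.804, -252.623], [54.996, 39.934], 1.726]
[184, 81, 78, 61, 3081] x [0.4757 0.543 ] y [-0.341  -0.3023] rect [[508.296, -321.567], [39.212, 70.866], 87.733]
[458, 130, 116, 98, 4821] x [0.7566 0.8408] y [-0.373 -0.279] rect [[798.383, -330.264], [101.005, 66.853], 70.19]
[237, 285, 151, 29, 3988] x [0.5633 0.7118] y [-0.5316 -0.4694] rect [[632.971, -499.461], [167.72, 36.029], 13.591]
[[327.99432533 121.19500438]]
```

Emit:
drive_tool([
  {"tx":-0.28,"ty":0,"tz":0.3,"turn":0,"grip":-0.3},
  {"tx":-0.28,"ty":0,"tz":0.3,"turn":0,"grip":-0.3},
  {"tx":-0.28,"ty":0,"tz":0.3,"turn":0,"grip":-0.3},
  {"tx":-0.28,"ty":0,"tz":0.3,"turn":0,"grip":-0.3},
  {"tx":-0.28,"ty":0,"tz":0.3,"turn":0,"grip":-0.3},
])

```text
clock: 58.8
position: [0.5028, -0.3587, 0.3227]
ee_rot: [1.954, 2.445, -0.059]
force: [0.5, 0.2, 0.4]
width: 0.653
```

Run:
```python
from h import *
s=observe();print(s["position"],yaw(),s["width"])
C,im=shot("wrist","k7");green(C,im,.051,500);print(spot2("wrist","k7b"))
cv2.imwrite("pics/k7c.png",cv2.resize(im[:240,120:520],None,fx=2,fy=2))
```

```text
[ 0.50275199 -0.35874807  0.32270392] 102.7704096759086 0.6531010041298961
[0, 0, 436, 256, 64518] x [0.0756 0.6508] y [-0.5515 -0.2414] rect [[343.646, -375.319], [635.696, 335.495], 12.351]
[335, 0, 66, 34, 1584] x [0.4818 0.5504] y [-0.1938 -0.1604] rect [[516.001, -175.402], [36.871, 70.281], 88.133]
[284, 48, 56, 41, 1650] x [0.4346 0.4959] y [-0.272  -0.2339] rect [[465.234, -252.866], [63.066, 39.222], 1.022]
[493, 143, 88, 80, 3025] x [0.753  0.8397] y [-0.3823 -0.279 ] rect [[795.375, -331.218], [104.551, 70.819], 70.333]
[237, 285, 159, 29, 4066] x [0.4394 0.656 ] y [-0.6261 -0.5378] rect [[543.771, -579.065], [249.022, 50.681], 13.707]
[(61, [404.9, 139.0], [0.6075, -0.3117])]
```

View pics/k7c.png

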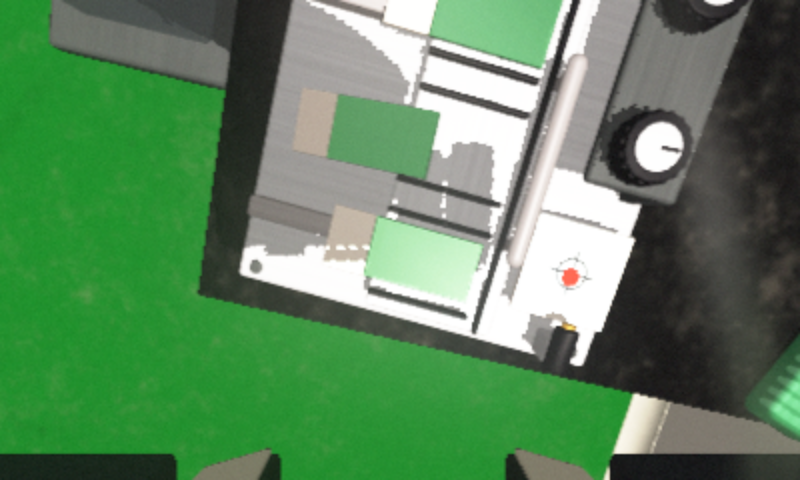

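The picture shows plate 1 knocked out of pocket 1: it lies tipped over the bed's front edge, with its rear between the fences at about (433,143) and its front on the base plate at about (299,120). The spot is nearly on the cross. Next I compute the plate's pose and turn the gripper back.

Run:
```python
from h import *
C,im=load("k7")
for zf in(.018,):
    F=unp(C,[(271,45),(268,76)],zf)
    for zr in(.045,.051,.055,.06,.065):
        r=unp(C,[(339,54),(334,89)],zr);d=r.mean(0)-F.mean(0);print(zr,F.mean(0).round(4),r.mean(0).round(4),"len",np.linalg.norm(d).round(4),"yaw",np.degrees(np.arctan2(d[1],d[0])).round(1),"w",np.linalg.norm(F[0]-F[1]).round(4),np.linalg.norm(r[0]-r[1]).round(4))
```

```text
0.045 [ 0.4072 -0.2544  0.018 ] [ 0.4976 -0.2505  0.045 ] len 0.0943 yaw 2.5 w 0.0389 0.0419
0.051 [ 0.4072 -0.2544  0.018 ] [ 0.4974 -0.2509  0.051 ] len 0.0961 yaw 2.2 w 0.0389 0.0413
0.055 [ 0.4072 -0.2544  0.018 ] [ 0.4974 -0.2513  0.055 ] len 0.0975 yaw 2.0 w 0.0389 0.0409
0.06 [ 0.4072 -0.2544  0.018 ] [ 0.4973 -0.2517  0.06  ] len 0.0994 yaw 1.7 w 0.0389 0.0404
0.065 [ 0.4072 -0.2544  0.018 ] [ 0.4972 -0.2521  0.065 ] len 0.1015 yaw 1.5 w 0.0389 0.0399
```

Emit:
drive_tool([
  {"tx":0,"ty":0,"tz":0,"turn":-0.14,"grip":-0.3},
  {"tx":0,"ty":0,"tz":0,"turn":-0.28,"grip":-0.3},
  {"tx":-0.1,"ty":0.1,"tz":0,"turn":-0.42,"grip":-0.3},
  {"tx":-0.18,"ty":0.27,"tz":0,"turn":-0.56,"grip":-0.3},
  {"tx":-0.18,"ty":0.27,"tz":0,"turn":-0.7,"grip":-0.3},
  {"tx":-0.18,"ty":0.27,"tz":0,"turn":-0.84,"grip":-0.3},
  {"tx":-0.18,"ty":0.27,"tz":0,"turn":-0.98,"grip":-0.3},
  {"tx":-0.18,"ty":0.27,"tz":0,"turn":-1,"grip":-0.3},
  {"tx":-0.18,"ty":0.27,"tz":0,"turn":-1,"grip":-0.3},
])

```text
clock: 59.8
position: [0.4316, -0.2496, 0.3179]
ee_rot: [-2.908, -1.148, 0.058]
force: [-0.2, 0.9, 0.1]
width: 0.649
```

Emit:
drive_tool([
  {"tx":0,"ty":0,"tz":0,"turn":-0.14,"grip":-0.3},
  {"tx":0,"ty":0,"tz":-0.1,"turn":-0.28,"grip":-0.3},
  {"tx":0,"ty":0,"tz":-0.2,"turn":-0.42,"grip":-0.3},
  {"tx":0,"ty":0,"tz":-0.3,"turn":-0.56,"grip":-0.3},
  {"tx":0,"ty":0,"tz":-0.3,"turn":-0.7,"grip":-0.3},
  {"tx":0,"ty":0,"tz":-0.3,"turn":-0.75,"grip":-0.3},
  {"tx":0,"ty":0,"tz":-0.3,"turn":-0.75,"grip":-0.3},
])

```text
clock: 60.5
position: [0.4316, -0.2493, 0.1969]
ee_rot: [-3.112, 0.047, 0.046]
force: [0.6, 0.7, -1.0]
width: 0.652
```

Run:
```python
from h import *
s=observe();print(s["position"],yaw(),s["width"],R.from_rotvec(s["ee_rot"]).as_matrix()[:,2].round(3))
C,im=shot("wrist","p1");h=cv2.cvtColor(im,cv2.COLOR_BGR2HSV);m=cv2.inRange(h,(40,45,30),(85,255,255))
n,l,st,ce=cv2.connectedComponentsWithStats(m)
for i in range(1,n):
    if st[i,4]>400:print(st[i].tolist(),[np.round(q,1).tolist() for q in [cv2.boxPoints(cv2.minAreaRect(np.argwhere(l==i)[:,::-1].astype(np.float32)))]])
print(prj(C,[[.405,-.247,.018],[.494,-.247,.055],[.480,-.247,.045]]).round(1).tolist())
c=int(prj(C,[[.43,-.247,.03]])[0,0]);print(c,[(r,im[r,c].tolist()) for r in range(60,226,5)])
```

```text
[ 0.4316435  -0.24925218  0.19692021] -1.722420913208595 0.6515051922325442 [-0.029  0.029 -0.999]
[442, 0, 198, 260, 44425] [[[442.0, 0.0], [639.0, 0.0], [639.0, 259.0], [442.0, 259.0]]]
[210, 45, 49, 84, 3631] [[[209.89999389648438, 45.099998474121094], [254.8000030517578, 42.900001525878906], [258.8999938964844, 128.0], [214.0, 130.10000610351562]]]
[375, 50, 51, 84, 3732] [[[374.29998779296875, 133.0], [379.20001220703125, 47.400001525878906], [425.1000061035156, 50.099998474121094], [420.20001220703125, 135.60000610351562]]]
[301, 107, 44, 67, 2730] [[[301.0, 107.0], [344.0, 107.0], [344.0, 173.0], [301.0, 173.0]]]
[309, 232, 64, 24, 1477] [[[309.0, 232.0], [372.0, 232.0], [372.0, 255.0], [309.0, 255.0]]]
[284, 285, 112, 29, 2879] [[[284.0, 313.0], [284.0, 285.0], [395.0, 285.0], [395.0, 313.0]]]
[[319.8, 194.1], [316.3, 111.3], [317.1, 126.2]]
318 [(60, [245, 246, 248]), (65, [245, 246, 249]), (70, [245, 246, 249]), (75, [242, 244, 246]), (80, [246, 247, 249]), (85, [245, 246, 248]), (90, [241, 243, 245]), (95, [243, 244, 246]), (100, [244, 245, 247]), (105, [242, 243, 246]), (110, [94, 141, 92]), (115, [88, 129, 85]), (120, [88, 130, 86]), (125, [85, 128, 81]), (130, [90, 131, 84]), (135, [85, 126, 80]), (140, [88, 129, 82]), (145, [85, 127, 81]), (150, [80, 123, 79]), (155, [84, 127, 81]), (160, [80, 127, 78]), (165, [82, 126, 78]), (170, [82, 125, 78]), (175, [120, 134, 144]), (180, [122, 135, 147]), (185, [118, 131, 141]), (190, [195, 213, 227]), (195, [119, 121, 122]), (200, [112, 113, 116]), (205, [115, 118, 119]), (210, [29, 32, 30]), (215, [23, 25, 26]), (220, [31, 34, 33]), (225, [22, 24, 23])]
```

Run:
```python
from h import *
C,_=load("w25");f=lambda L:np.array(L)/2.5+[170,0]
print("rail edges",unp(C,f([(192,520),(232,520),(497,520),(527,520)]),.025).round(4)[:,:2].tolist())
C,_=load("p1");print("front",unp(C,[(301,192),(344,192)],.018).round(4).tolist(),"border",unp(C,[(301,173),(344,173)],.030).round(4).tolist(),"rear",unp(C,[(301,107),(344,107)],.061).round(4).tolist())
```

```text
rail edges [[0.4258, -0.1658], [0.4252, -0.1848], [0.421, -0.3103], [0.4206, -0.3245]]
front [[0.4078, -0.2265, 0.018], [0.4067, -0.2734, 0.018]] border [[0.4318, -0.2285, 0.03], [0.4307, -0.2729, 0.03]] rear [[0.4983, -0.2338, 0.061], [0.4972, -0.2716, 0.061]]
```

Emit:
drive_tool([
  {"tx":-0.003,"ty":-0.008,"tz":-0.1,"turn":0,"grip":-0.13},
  {"tx":-0.003,"ty":-0.008,"tz":-0.2,"turn":0,"grip":-0.13},
  {"tx":-0.003,"ty":-0.008,"tz":-0.3,"turn":0,"grip":-0.13},
  {"tx":-0.003,"ty":-0.008,"tz":-0.38,"turn":0,"grip":-0.13},
  {"tx":-0.003,"ty":-0.008,"tz":-0.43,"turn":0,"grip":-0.13},
  {"tx":-0.003,"ty":-0.008,"tz":-0.452,"turn":0,"grip":-0.13},
  {"tx":-0.003,"ty":-0.008,"tz":-0.452,"turn":0,"grip":-0.13},
  {"tx":-0.003,"ty":-0.008,"tz":-0.452,"turn":0,"grip":1},
  {"tx":-0.003,"ty":-0.008,"tz":-0.452,"turn":0,"grip":1},
  {"tx":-0.003,"ty":-0.008,"tz":-0.452,"turn":0,"grip":1},
  {"tx":-0.003,"ty":-0.008,"tz":-0.452,"turn":0,"grip":1},
  {"tx":-0.003,"ty":-0.008,"tz":-0.452,"turn":0,"grip":1},
  {"tx":-0.003,"ty":-0.008,"tz":-0.44,"turn":0,"grip":1},
  {"tx":-0.003,"ty":-0.008,"tz":-0.42,"turn":0,"grip":1},
  {"tx":-0.003,"ty":-0.008,"tz":-0.4,"turn":0,"grip":1},
  {"tx":-0.003,"ty":-0.008,"tz":-0.4,"turn":0,"grip":1},
], newtons=4)

```text
clock: 62.15
position: [0.4308, -0.2524, 0.0384]
ee_rot: [-3.113, 0.045, 0.044]
force: [-0.6, 2.4, -0.4]
width: 0.435
```

Run:
```python
from h import *
s=observe();print(s["position"],yaw(),s["width"],s["force"])
C,im=shot("wrist","p2");held(C,im)
```

```text
[ 0.43081084 -0.25238627  0.03839702] -1.627798760203438 0.4351956992737632 [-0.62146119  2.40878842 -0.44255031]
10 -; 18 -; 26 -; 34 -; 42 -; 50 -; 58 -; 66 -; 74 -; 82 -; 90 -; 98 -; 106 (np.int64(267), np.int64(360), 94); 114 (np.int64(266), np.int64(359), 94); 122 (np.int64(267), np.int64(359), 93); 130 (np.int64(267), np.int64(359), 93); 138 (np.int64(268), np.int64(359), 92); 146 (np.int64(269), np.int64(358), 90); 154 (np.int64(269), np.int64(358), 90); 162 (np.int64(270), np.int64(357), 88); 170 (np.int64(271), np.int64(357), 87); 178 (np.int64(271), np.int64(357), 87); 186 (np.int64(272), np.int64(356), 85); 194 (np.int64(272), np.int64(357), 86); 202 (np.int64(273), np.int64(356), 84); 210 (np.int64(273), np.int64(356), 84); 218 (np.int64(274), np.int64(356), 83); 226 (np.int64(274), np.int64(356), 83); 234 (np.int64(275), np.int64(356), 82); 242 (np.int64(275), np.int64(356), 82); 250 (np.int64(276), np.int64(355), 80);
```

Emit:
drive_tool([
  {"tx":0,"ty":0,"tz":0.003,"turn":0,"grip":1},
  {"tx":0.01,"ty":0.002,"tz":0.003,"turn":-0.01,"grip":1},
  {"tx":0.025,"ty":0.004,"tz":0.003,"turn":-0.02,"grip":1},
  {"tx":0.04,"ty":0.007,"tz":0.003,"turn":-0.025,"grip":1},
  {"tx":0.055,"ty":0.007,"tz":0.003,"turn":-0.025,"grip":1},
  {"tx":0.07,"ty":0.007,"tz":0.003,"turn":-0.025,"grip":1},
  {"tx":0.082,"ty":0.007,"tz":0.003,"turn":-0.025,"grip":1},
  {"tx":0.09,"ty":0.007,"tz":0.003,"turn":-0.025,"grip":1},
  {"tx":0.09,"ty":0.007,"tz":0.003,"turn":-0.025,"grip":1},
], newtons=30)

```text
clock: 63.1
position: [0.4673, -0.2498, 0.0393]
ee_rot: [-3.112, 0.085, 0.043]
force: [0.2, 0.2, 4.0]
width: 0.426
```

Run:
```python
from h import *
s=observe();print(s["position"],yaw(),s["width"],s["force"])
C,im=shot("wrist","p3");held(C,im)
g=cv2.cvtColor(im,cv2.COLOR_BGR2GRAY)
for r in (130,180):
    d=np.nonzero(g[r,200:440]<70)[0]+200;print(r,d.tolist())
```

```text
[ 0.46730085 -0.2497825   0.03932138] -3.1219594923627936 0.42561634789383684 [0.18457157 0.15114095 4.03802099]
10 -; 18 -; 26 -; 34 -; 42 -; 50 -; 58 -; 66 -; 74 -; 82 -; 90 -; 98 -; 106 (np.int64(267), np.int64(361), 95); 114 (np.int64(266), np.int64(360), 95); 122 (np.int64(267), np.int64(360), 94); 130 (np.int64(268), np.int64(360), 93); 138 (np.int64(268), np.int64(359), 92); 146 (np.int64(269), np.int64(359), 91); 154 (np.int64(269), np.int64(358), 90); 162 (np.int64(270), np.int64(358), 89); 170 (np.int64(271), np.int64(358), 88); 178 (np.int64(271), np.int64(357), 87); 186 (np.int64(272), np.int64(357), 86); 194 (np.int64(273), np.int64(357), 85); 202 (np.int64(273), np.int64(357), 85); 210 (np.int64(274), np.int64(357), 84); 218 (np.int64(274), np.int64(356), 83); 226 (np.int64(274), np.int64(356), 83); 234 (np.int64(275), np.int64(356), 82); 242 (np.int64(276), np.int64(356), 81); 250 (np.int64(276), np.int64(355), 80); 
130 [202, 203, 204, 205, 206, 207, 208, 242, 243, 247, 248, 249, 250, 251, 364, 365, 366, 367, 368, 369, 370, 371, 372, 373, 408, 409, 410, 411, 412, 413, 414, 415, 416, 417, 418, 419, 426, 427, 428]
180 [203, 204, 205, 206, 207, 208, 209, 210, 211, 212, 213, 214, 246, 247, 248, 249, 251, 252, 253, 254, 255, 363, 364, 365, 366, 367, 368, 369, 370, 371, 405, 406, 407, 408, 409, 410, 411, 412, 413, 414, 415, 422, 423, 424]
```

Emit:
drive_tool([
  {"tx":0,"ty":0.003,"tz":0,"turn":0,"grip":1},
  {"tx":0,"ty":0.006,"tz":0,"turn":0,"grip":1},
  {"tx":0,"ty":0.006,"tz":0,"turn":0,"grip":1},
  {"tx":0,"ty":0.006,"tz":0,"turn":0,"grip":-0.08},
  {"tx":0,"ty":0.006,"tz":0,"turn":0,"grip":-0.08},
  {"tx":0,"ty":0.006,"tz":0,"turn":0,"grip":-0.08},
  {"tx":0,"ty":0.006,"tz":0,"turn":0,"grip":-0.08},
  {"tx":0,"ty":0.006,"tz":0,"turn":0,"grip":-0.08},
  {"tx":0,"ty":0.006,"tz":0.05,"turn":0,"grip":-0.08},
  {"tx":0,"ty":0.006,"tz":0.15,"turn":0,"grip":-0.08},
  {"tx":-0.02,"ty":0.006,"tz":0.3,"turn":0,"grip":0.5},
  {"tx":-0.1,"ty":0.006,"tz":0.4,"turn":0,"grip":1},
  {"tx":-0.1,"ty":0.006,"tz":0.4,"turn":0,"grip":1},
  {"tx":-0.1,"ty":0.006,"tz":0.4,"turn":0,"grip":1},
])

```text
clock: 64.55
position: [0.4273, -0.248, 0.201]
ee_rot: [-3.114, 0.087, 0.038]
force: [-0.0, -0.0, 0.4]
width: 0.24
```

Run:
```python
from h import *
s=observe();print(s["position"],yaw(),s["width"],s["force"])
C,im=shot("wrist","p4");green(C,im,.051,1000)
g=cv2.cvtColor(im,cv2.COLOR_BGR2GRAY)
for x in(.50,.53):
    r,=[int(v) for v in [prj(C,[[x,-.248,.054]])[0,1]]];d=np.nonzero(g[r,230:420]<75)[0]+230;print(x,r,unp(C,np.c_[d,np.full(len(d),r)],.054)[:,1].round(4).tolist())
```

```text
[ 0.42732165 -0.24803025  0.2009646 ] -3.194140708415104 0.24045133734833404 [-0.00952015 -0.00367853  0.35253884]
[415, 0, 225, 257, 46186] x [0.3396 0.5681] y [-0.5517 -0.3706] rect [[449.931, -459.653], [225.421, 235.523], 86.342]
[210, 44, 49, 82, 3443] x [0.4821 0.5509] y [-0.1938 -0.1549] rect [[516.586, -174.195], [39.089, 70.07], 87.564]
[374, 77, 45, 50, 1277] x [0.4724 0.5119] y [-0.3393 -0.3016] rect [[493.716, -320.457], [38.89, 43.07], 88.645]
[62, 236, 101, 20, 1564] x [0.3521 0.3725] y [-0.0732  0.0316] rect [[362.068, -21.996], [111.747, 21.3], 89.92]
[72, 285, 78, 35, 2517] x [0.2718 0.3165] y [-0.0453  0.0375] rect [[294.222, -3.962], [85.424, 44.713], 87.667]
[289, 285, 61, 29, 1480] x [0.2706 0.3066] y [-0.2662 -0.2065] rect [[289.177, -238.745], [67.323, 35.838], 87.839]
[484, 285, 77, 35, 2449] x [0.2548 0.298 ] y [-0.4965 -0.4207] rect [[276.656, -458.318], [77.957, 42.945], 87.878]
[470, 384, 69, 16, 1070] x [0.1405 0.1649] y [-0.4922 -0.4151] rect [[152.658, -453.615], [78.998, 23.021], 88.326]
0.5 100 [-0.1996, -0.2005, -0.2024, -0.2197, -0.2733, -0.2742, -0.2751, -0.276, -0.2932, -0.2941, -0.295, -0.2959]
0.53 64 [-0.201, -0.2019, -0.2028, -0.2037, -0.2214, -0.2232, -0.2743, -0.2752, -0.276, -0.2769, -0.2944, -0.2953, -0.2962, -0.2971]
```

```bash
cat >> h.py <<'E'
def pl(C,im):
    """plate green extents per pocket, glare tolerant"""
    b=im.astype(int);m=((b[...,1]-b[...,2]>12)&(b[...,1]-b[...,0]>8)).astype(np.uint8)
    m=cv2.morphologyEx(m,cv2.MORPH_OPEN,np.ones((3,3)));v,u=np.nonzero(m[:230]);p=unp(C,np.c_[u,v],.051)
    for k,y0 in((2,-.174),(1,-.248),(0,-.321)):
        q=p[(abs(p[:,1]-y0)<.030)&(abs(p[:,0]-.50)<.08)]
        if len(q)>200:print("pocket",k,"x",np.percentile(q[:,0],[1,99]).round(4),"y",np.percentile(q[:,1],[2,98]).round(4),len(q),[np.round(t,1).tolist() for t in cv2.minAreaRect((q[:,:2]*1000).astype(np.float32))])
E
python3 - <<'E'
from h import *
for n in("w28","p4"): print(n);pl(*load(n))
E
```

```text
w28
pocket 2 x [0.4822 0.5523] y [-0.1935 -0.1546] 2878 [[517.2, -173.9], [40.5, 70.8], 87.7]
pocket 1 x [0.4795 0.5503] y [-0.2675 -0.2289] 2911 [[514.9, -248.1], [40.1, 71.6], 87.9]
pocket 0 x [0.4726 0.5429] y [-0.3406 -0.3022] 2891 [[507.6, -321.3], [40.2, 71.0], 87.8]
p4
pocket 2 x [0.4815 0.5514] y [-0.1935 -0.1549] 3600 [[516.4, -174.2], [40.0, 71.2], 87.5]
pocket 1 x [0.4688 0.5383] y [-0.2679 -0.2293] 3527 [[503.6, -248.5], [39.7, 70.8], 87.5]
pocket 0 x [0.4724 0.5422] y [-0.3404 -0.3018] 3717 [[507.2, -321.2], [40.1, 71.4], 88.4]
```

Emit:
drive_tool([
  {"tx":-0.035,"ty":0.005,"tz":-0.1,"turn":0,"grip":1},
  {"tx":-0.035,"ty":0.005,"tz":-0.2,"turn":0,"grip":1},
  {"tx":-0.035,"ty":0.005,"tz":-0.3,"turn":0,"grip":1},
  {"tx":-0.035,"ty":0.005,"tz":-0.38,"turn":0,"grip":1},
  {"tx":-0.035,"ty":0.005,"tz":-0.392,"turn":0,"grip":1},
  {"tx":-0.02,"ty":0.005,"tz":-0.392,"turn":0,"grip":1},
  {"tx":-0.005,"ty":0.005,"tz":-0.392,"turn":0,"grip":1},
  {"tx":0.007,"ty":0.005,"tz":-0.392,"turn":0,"grip":1},
  {"tx":0.015,"ty":0.005,"tz":-0.392,"turn":0,"grip":1},
  {"tx":0.021,"ty":0.005,"tz":-0.392,"turn":0,"grip":1},
  {"tx":0.026,"ty":0.005,"tz":-0.392,"turn":0,"grip":1},
  {"tx":0.029,"ty":0.005,"tz":-0.392,"turn":0,"grip":1},
  {"tx":0.029,"ty":0.005,"tz":-0.392,"turn":0,"grip":1},
  {"tx":0,"ty":0.005,"tz":-0.392,"turn":0,"grip":1},
  {"tx":-0.02,"ty":0.005,"tz":-0.3,"turn":0,"grip":1},
  {"tx":-0.02,"ty":0.005,"tz":-0.2,"turn":0,"grip":1},
  {"tx":0,"ty":0,"tz":-0.05,"turn":0,"grip":1},
  {"tx":0,"ty":0,"tz":0,"turn":0,"grip":1},
  {"tx":0,"ty":0,"tz":0,"turn":0,"grip":1},
])

```text
clock: 66.5
position: [0.4289, -0.2487, 0.2036]
ee_rot: [-3.116, 0.087, 0.031]
force: [0.5, -0.1, 0.4]
width: 0.003
```

Run:
```python
from h import *
s=observe();print(s["position"],yaw(),s["force"])
pl(*shot("wrist","p5"))
```

```text
[ 0.42891286 -0.24870818  0.20360216] -3.196733155893943 [ 0.53736654 -0.13507604  0.39984604]
pocket 2 x [0.4815 0.5513] y [-0.1936 -0.155 ] 3501 [[516.4, -174.2], [40.0, 71.1], 87.6]
pocket 1 x [0.4783 0.5482] y [-0.2684 -0.2301] 3525 [[513.2, -249.4], [39.8, 70.6], 86.7]
pocket 0 x [0.4724 0.5422] y [-0.3405 -0.3022] 3611 [[507.3, -321.4], [40.4, 71.1], 87.9]
```

Plate 1 is back flat in pocket 1, about 1 mm from centre. Next is the final correction on the left-hand knob, about +16.5°.

Emit:
drive_tool([
  {"tx":0.15,"ty":0.08,"tz":0,"turn":0,"grip":-0.15},
  {"tx":0.3,"ty":0.16,"tz":0,"turn":0,"grip":-0.15},
  {"tx":0.465,"ty":0.242,"tz":0,"turn":0,"grip":-0.15},
  {"tx":0.465,"ty":0.242,"tz":0,"turn":0,"grip":-0.15},
  {"tx":0.465,"ty":0.242,"tz":0,"turn":0,"grip":-0.15},
  {"tx":0.465,"ty":0.242,"tz":0,"turn":0,"grip":-0.15},
  {"tx":0.465,"ty":0.242,"tz":0,"turn":0,"grip":-0.15},
  {"tx":0.465,"ty":0.242,"tz":-0.1,"turn":0,"grip":-0.15},
  {"tx":0.465,"ty":0.242,"tz":-0.2,"turn":0,"grip":-0.15},
  {"tx":0.465,"ty":0.242,"tz":-0.265,"turn":0,"grip":-0.15},
  {"tx":0.465,"ty":0.242,"tz":-0.265,"turn":0,"grip":-0.15},
  {"tx":0.465,"ty":0.242,"tz":-0.265,"turn":0,"grip":1},
  {"tx":0.465,"ty":0.242,"tz":-0.265,"turn":0,"grip":1},
  {"tx":0.465,"ty":0.242,"tz":-0.265,"turn":0,"grip":1},
  {"tx":0.465,"ty":0.242,"tz":-0.265,"turn":0,"grip":1},
  {"tx":0.465,"ty":0.242,"tz":-0.265,"turn":0,"grip":1},
  {"tx":0.465,"ty":0.242,"tz":-0.265,"turn":0,"grip":1},
], newtons=25)

```text
clock: 68.25
position: [0.6146, -0.1524, 0.0972]
ee_rot: [-3.116, 0.088, 0.031]
force: [-2.2, -1.3, 7.5]
width: 0.383
```

Run:
```python
from h import *
s=observe();print(s["position"],yaw(),s["force"],s["width"])
print(spot2("wrist","q1"));C,im=load("q1");print(mark(C,im,(.6084,-.309)))
```

```text
[ 0.61459787 -0.15238047  0.09723343] -3.234155090431233 [-2.174235   -1.25223219  7.49541225] 0.383467490393163
[(260, [549.0, 206.0], [0.6083, -0.3113])]
(np.float64(0.6084), np.float64(-0.30874999999999997), np.float32(0.770819))
```

Emit:
drive_tool([
  {"tx":0,"ty":0,"tz":0,"turn":0.1,"grip":1},
  {"tx":0,"ty":0,"tz":0,"turn":0.2,"grip":1},
  {"tx":0,"ty":0,"tz":0,"turn":0.285,"grip":1},
  {"tx":0,"ty":0,"tz":0,"turn":0.285,"grip":1},
  {"tx":0,"ty":0,"tz":0,"turn":0.285,"grip":1},
])

```text
clock: 68.8
position: [0.6145, -0.1525, 0.0974]
ee_rot: [-3.098, -0.372, 0.037]
force: [-0.8, -0.3, -2.7]
width: 0.386
```

```bash
cat >> h.py <<'E'
def mark2(C,im):
    """ring fit using dark, non-red pixels only (ring r=10 mm and cross arms), robust to the spot"""
    b=im.copy().astype(int);im2=im.copy();im2[(b[...,2]-b[...,1])>40]=255;return mark(C,im2,(.6084,-.309))
E
python3 - <<'E'
from h import *
s=observe();print(s["position"],yaw(),s["force"],s["width"])
print(spot2("wrist","q2"));C,im=load("q2");print(mark2(C,im));C,im=load("q1");print(mark2(C,im))
E
```

```text
[ 0.61448338 -0.15250703  0.09741627] 13.712171520778297 [-0.75015096 -0.26390904 -2.67510986] 0.38606949013955755
[]
(np.float64(0.6014), np.float64(-0.3025), np.float32(1.0))
(np.float64(0.6084), np.float64(-0.30874999999999997), np.float32(0.5705437))
```

Emit:
drive_tool([
  {"tx":0,"ty":0,"tz":0,"turn":0,"grip":-0.15},
  {"tx":0,"ty":0,"tz":0,"turn":0,"grip":-0.15},
  {"tx":0,"ty":0,"tz":0,"turn":0,"grip":-0.15},
  {"tx":0,"ty":0,"tz":0,"turn":0,"grip":-0.15},
  {"tx":0,"ty":0,"tz":0.12,"turn":0,"grip":-0.15},
  {"tx":0,"ty":0,"tz":0.24,"turn":0,"grip":-0.15},
  {"tx":-0.174,"ty":-0.369,"tz":0.257,"turn":0,"grip":-0.15},
  {"tx":-0.174,"ty":-0.369,"tz":0.257,"turn":0,"grip":-0.15},
  {"tx":-0.174,"ty":-0.369,"tz":0.257,"turn":0,"grip":-0.15},
  {"tx":-0.174,"ty":-0.369,"tz":0.257,"turn":0,"grip":-0.15},
  {"tx":-0.174,"ty":-0.369,"tz":0.257,"turn":0,"grip":-0.15},
  {"tx":-0.174,"ty":-0.369,"tz":0.257,"turn":0,"grip":-0.15},
])

```text
clock: 70.05
position: [0.5454, -0.2991, 0.2003]
ee_rot: [-3.097, -0.373, 0.036]
force: [1.0, 1.1, 0.2]
width: 0.577
```

Run:
```python
from h import *
s=observe();print(s["position"],yaw(),s["force"],s["width"])
print(spot2("wrist","q3"));C,im=load("q3");print(mark2(C,im));pl(C,im)
# ring/cross evidence: sample dark profile along tile axes through the arms beyond the spot
c,_,e=C
g=cv2.cvtColor(im,cv2.COLOR_BGR2GRAY).astype(np.float32)
def samp(P):
    uv=prj(C,P).astype(np.float32);return cv2.remap(g,uv[:,0].reshape(-1,1),uv[:,1].reshape(-1,1),cv2.INTER_LINEAR).ravel()
t=np.arange(-.004,.0041,.00025);u=np.array([.9992,-.0401]);v=np.array([.0401,.9992])
for d in(-.013,.013):
    for a,b,nm in((u,v,"arm along u, offset v"),(v,u,"arm along v, offset u")):
        P=np.array([.6084,-.309])+sum(a*(d+k) for k in(0,))+t[:,None]*b;z=samp(np.c_[P,np.full(len(t),.04)]);w=np.clip(z.max()-z-40,0,None);print(nm,d,"centre offset mm",round(1000*(w*t).sum()/max(w.sum(),1e-6),2),z.min().round(),z.max().round())
```

```text
[ 0.54536828 -0.29914713  0.20027333] 13.734251263547362 [1.04780493 1.11332661 0.16682248] 0.5768604444802976
[(123, [346.5, 116.4], [0.6081, -0.3093])]
(np.float64(0.6079000000000001), np.float64(-0.30874999999999997), np.float32(0.03165864))
pocket 2 x [0.4821 0.5527] y [-0.1939 -0.155 ] 2885 [[517.4, -174.5], [40.4, 72.3], 87.6]
pocket 1 x [0.4805 0.5493] y [-0.269  -0.2298] 2695 [[514.1, -249.4], [40.4, 72.1], 86.8]
pocket 0 x [0.4934 0.544 ] y [-0.3414 -0.3026] 1863 [[517.4, -321.9], [40.1, 54.5], 88.1]
arm along u, offset v -0.013 centre offset mm -0.07 197.0 254.0
arm along v, offset u -0.013 centre offset mm -0.3 139.0 254.0
arm along u, offset v 0.013 centre offset mm 0.0 221.0 254.0
arm along v, offset u 0.013 centre offset mm -0.29 188.0 254.0
```

```bash
python3 -c "
from cell import *
print(observe()['clock'],sign_off())"
```

```text
the job is handed in; nothing more can be done
70.1 None
```

The job is done and handed in at 70 s. All three plates lie flat in their pockets, the carriage holds in its detent, and the red spot is about 0.3 mm from the centre of the cross.

- **Plates:** The last reading put each about 1–3 mm from the pocket centre lengthwise and within the side fences.
- **Plate 1:** It was knocked out of its pocket after the carriage was already home. I laid it back in pocket 1, then made the last correction on the left screw, so that re-laying came after the carriage push.
- **Carriage:** It held against a 5.7 N backward pull and came back to the same position after every push.
- **Disagreements on the carriage:** The camera measured about 52 mm of travel against the nominal 60 mm, and I never saw the snap directly. One push against the hard stop briefly read 41.5 N along x and 35 N upward. I took that as finger contact on the bar, but I did not confirm it.
- **Screws:** I turned the right one first, then the left, with the final left-hand correction after plate 1 was back.
- **Bystanders:** I did not go near the bottle, the dish or the purple look-alike, but I did not measure them again at the end.

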